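# Set up a warming box for a temperature check

## Robot

A 7-joint arm with a two-finger parallel gripper is mounted at the origin on the work surface. World frame = base frame: x ahead of the robot, y to its left, z up, the work surface at z = 0. Lengths are in mm, angles in rad, forces in N, time in s.
With the tool pointing down it reaches from about 425 to 1025 mm from the base axis. Payload 3.6 kg.
Tool frame: the origin (TCP) lies midway between the tips of the shut fingers; the grasp point (between the pads) lies 19 mm behind it (robot.grip_point_offset is the distance from the TCP to the grasp point, in mm); z points along the fingers, y is the line along which they close (so a half turn about z gives the same grasp; the last joint's range is limited). The gripper opens to 85 mm and grips with 20 to 120 N. Pads are 22 mm wide; open, the fingers measure 114 mm over their backs; the gripper's body (76 mm by 85 mm) begins 54 mm behind the grasp point. The pads swing forward as they close: fully open they stand 13 mm farther back than shut.
Start: joints at [-1.355, 0.591, 0.048, 1.609, -0.033, 0.943, -0.034], TCP at [221.025, 690.491, 231.302] pointing down, gripper open.
Joint ranges: [-2.69, 2.69], [-0.47, 2.24], [-1.27, 1.36], [0.19, 2.51], [-1.53, 4.68], [0.08, 2.07], [-3.09, 3.09]. Speed limits (rad/s): [2.57, 2.57, 3.14, 3.14, 3.14, 3.14, 3.14].

## Interface

Orientations are given as a rotation vector (axis times angle).
In Python, from station import robot gives the robot as it stands.
- The arm moves only by the tool move_arm, never from a script. Its argument "commands" is a list of rows, each a list of 4 numbers: the shift along the tool's x, y, z in mm, then the turn about the tool's z in degrees. A call has 1 to 20 rows; each row is the pose to reach, as a shift and turn from the pose commanded when the call began, along the tool's axes at that moment; what a row does not reach only later rows make up. A row lasts 1/12 s, in which the tool goes at most 41.7 mm and 7.16 degrees, less where a joint would pass 70% of its speed; a pose out of reach is approached as far as the arm can. A call with a gripper value outside its range is refused whole. "gripper" is the closure, from 0 (fully open) to 1 (shut), set as the call begins (left out, the last holds). The fingers move at their own pace and stop on an object; "newtons" is the grip in N (left out, the last holds). Time passes only in rows, so rows that repeat a pose let the fingers close. It gives the time, the measured TCP pose, the force, the opening and the grip force at its end, in the units of the state.
- robot.observe(): the state, without advancing time (a new reading comes with each control period).
- robot.capture(name): name is "scene" or "top" or "wrist"; returns (picture, depth): 420x560x3 uint8, red, green, blue; 420x560 float32, mm along the optical axis (not along the pixel's ray), 0 where there is no reading.
- robot.get_calibration(name): a dict with "camera_matrix" (3x3 intrinsics, pixels), "R" (3x3) and "t" (3): a world point X has camera coordinates R X + t. Camera axes: x right, y down, z forward; pixel columns grow to the right and rows downward; lengths in mm; the calibration is good to about 2 mm. A picture is of the moment at which its call begins: read the wrist's pose just before it. get_calibration takes no time and is no camera call; for the wrist camera it gives the pose at the moment of the call.
- robot.job_done(): hands the job in; it is judged then, once.
The state is a dict: "time_s": time; "q": joint angles; "qd": joint speeds; "joint_torque": joint torques, N m; "position": TCP position; "tool_rot": TCP orientation; "force": force on the tool from outside, world axes, zero at the start; "torque": the same for the moment, N m; "width": opening from 0.0 (shut) to 1.0 (fully open); "grip_force": force on a finger pad.
Only numpy, scipy, OpenCV 4.12 (cv2) and the standard library are available. Lean on these libraries where they do the work, as an engineer would, in place of code of your own. Each camera call takes 0.05 s, during which the arm holds its last target. There are 200 camera calls.

## Task

Set up the warming box for a temperature check: stand every dropper bottle upright in its front bay (the one on the robot's side), put the lid on so that it sits fully home with its row of ports over the back bay, push each orange logger probe down through a port of its own until its collar rests on the lid, and last of all flick the red lever away from the robot, fully over to on. Do these in that order, never tip a bottle over, and leave the beaker, the dishes and the slide box where they are.

Things in the scene. Friction and masses are not known exactly. Their poses are not given: they have to be found in the camera images.
- warmer: Warming box, fixed: white open-topped chamber 150 (x) by 200 (y) mm, 135 mm tall, walls 6 mm, inner floor 12 mm above the bench, split by a low divider into a front and a back bay. A control pod (150 by 85 mm, 90 mm tall) on its -y side carries the lever. Origin: bench level under the chamber's centre; x points away from the robot (yaw small), y to the robot's left.
- rim (a point): Centre of the chamber's open top, 135 mm above the bench; axes as the warming box. A seated lid's origin lies here.
- bay (a point): Centre of the floor of the front bay (robot's side, -x), where bottles stand; axes as the warming box. This bay is 85 mm in x by 188 mm in y. The steel divider is 4 mm thick, its top 57 mm above the bench, 18 mm to +x of the chamber's middle; the back bay beyond it is 49 mm in x.
- lever (a joint): The start lever on the control pod, rad: 0 = leaning towards the robot (off), 1.0 = leaning away from the robot (on, at its stop). Stays where it is left; turns with about 0.06 N m, so 1 to 2 N at the ball.
- lever_tip (a point): Centre of the lever's red ball, 26 mm in diameter, on a rod 10 mm thick and 55 mm long. Pivot: 112 mm above the bench, at warming-box x = 0, y = -142.5 mm. The ball swings in the warming box's x-z plane, 26 mm to either side of the pivot, its centre 160 to 167 mm above the bench.
- lid: Loose blue lid of the chamber: plate 150 (x) by 200 (y) mm, 8 mm thick, 300 g. A black locating block 10 mm tall under each corner fits inside the chamber walls with 3 mm of play; on the bench the lid stands on these. On top a black bar handle and, along the +x side, a row of three ports. Origin: centre of the plate's underside; z up.
- lid_grip (a point): Middle of the lid's bar handle: the bar runs 90 mm along the lid's y, is 13 mm wide in x and 16 mm tall, and its top is 42 mm above the plate's underside. This point is 34 mm above the plate's underside, 18 mm to -x of the lid's centre. Bar free underneath except at its two feet.
- port0 (a point): Mouth of port 0, a round through hole 13 mm in diameter with a 1.5 mm chamfer and a white ring round it, at the plate's top face (8 mm above the lid's origin), at lid x = +42 mm, y = -64 mm. Axes as the lid.
- port1 (a point): Mouth of port 1, a round through hole 13 mm in diameter with a 1.5 mm chamfer and a white ring round it, at the plate's top face (8 mm above the lid's origin), at lid x = +42 mm, y = 0 mm. Axes as the lid.
- port2 (a point): Mouth of port 2, a round through hole 13 mm in diameter with a 1.5 mm chamfer and a white ring round it, at the plate's top face (8 mm above the lid's origin), at lid x = +42 mm, y = 64 mm. Axes as the lid.
- stand: White block that holds the probes, fixed to the bench: 55 mm (x) by 190 mm (y), 88 mm tall, with three through holes 14 mm in diameter in a row along its y, 60 mm apart. Origin: centre of its underside.
- probe0: Temperature-logger probe, upright, 80 g: steel stem 10 mm in diameter, 80 mm long, 3 mm chamfer at its lower end; above it a black collar 34 mm in diameter, 6 mm thick; above that an orange cylindrical head 26 mm in diameter, 40 mm tall. Starts in a hole of the stand, collar on the stand's top. Origin: centre of the collar's underside; z up along the head.
- probe1: Another logger probe, same as probe0.
- probe2: Another logger probe, same as probe0.
- tip0 (a point): Lower end of probe0's stem, 80 mm below its origin along its axis.
- tip1 (a point): Lower end of probe1's stem, 80 mm below its origin along its axis.
- tip2 (a point): Lower end of probe2's stem, 80 mm below its origin along its axis.
- bottle0: Tall top-heavy amber dropper bottle, upright on the bench, about 110 g, tips easily: glass body 32 mm in diameter, 60 mm tall; neck 20 mm in diameter to 74 mm; heavy black cap 26 mm in diameter from 74 to 96 mm (grip here); rubber bulb 16 mm in diameter to 112 mm. Origin: centre of its underside; z up. There are one to three.
- bottle1: Another dropper bottle, same as bottle0. May be absent.
- bottle2: Another dropper bottle, same as bottle0. May be absent.
- beaker: Bystander: a glass beaker, 80 mm in diameter and 100 mm tall. Origin: centre of underside.
- dishes: Bystander: a stack of clear dishes, 90 mm in diameter and 48 mm tall. Origin: centre of underside.
- slidebox: Bystander: a green slide box, 80 by 100 mm and 35 mm tall. Origin: centre of underside.

How it is judged (in metres and radians):
On the way, in this order (a step that is already met when the one before it is completed fails the run):
1. every bottle stands upright in the front bay (x of bottle0 in the frame of bay between -0.035 and 0.035 m and y of bottle0 in the frame of bay between -0.085 and 0.085 m and z of bottle0 in the frame of bay between -0.006 and 0.008 m and angle between each of bottle0, bottle1, bottle2's own z axis and vertical below 0.15 rad and x of bottle1 in the frame of bay between -0.035 and 0.035 m and y of bottle1 in the frame of bay between -0.085 and 0.085 m and z of bottle1 in the frame of bay between -0.006 and 0.008 m and x of bottle2 in the frame of bay between -0.035 and 0.035 m and y of bottle2 in the frame of bay between -0.085 and 0.085 m and z of bottle2 in the frame of bay between -0.006 and 0.008 m), for 0.2 s.
2. the lid is seated on the chamber, ports over the back bay (horizontal distance between lid and rim below 0.01 m and z of lid in the frame of rim between -0.005 and 0.004 m and angle between lid's own z axis and vertical below 0.04 rad and x of port1 in the frame of rim above 0.02 m), for 0.2 s.
3. every probe is through a port, collar on the lid (((horizontal distance between probe0 and port0 below 0.006 m and horizontal distance between tip0 and port0 below 0.01 m and z of probe0 in the frame of port0 between -0.006 and 0.005 m) or (horizontal distance between probe0 and port1 below 0.006 m and horizontal distance between tip0 and port1 below 0.01 m and z of probe0 in the frame of port1 between -0.006 and 0.005 m) or (horizontal distance between probe0 and port2 below 0.006 m and horizontal distance between tip0 and port2 below 0.01 m and z of probe0 in the frame of port2 between -0.006 and 0.005 m)) and ((horizontal distance between probe1 and port0 below 0.006 m and horizontal distance between tip1 and port0 below 0.01 m and z of probe1 in the frame of port0 between -0.006 and 0.005 m) or (horizontal distance between probe1 and port1 below 0.006 m and horizontal distance between tip1 and port1 below 0.01 m and z of probe1 in the frame of port1 between -0.006 and 0.005 m) or (horizontal distance between probe1 and port2 below 0.006 m and horizontal distance between tip1 and port2 below 0.01 m and z of probe1 in the frame of port2 between -0.006 and 0.005 m)) and ((horizontal distance between probe2 and port0 below 0.006 m and horizontal distance between tip2 and port0 below 0.01 m and z of probe2 in the frame of port0 between -0.006 and 0.005 m) or (horizontal distance between probe2 and port1 below 0.006 m and horizontal distance between tip2 and port1 below 0.01 m and z of probe2 in the frame of port1 between -0.006 and 0.005 m) or (horizontal distance between probe2 and port2 below 0.006 m and horizontal distance between tip2 and port2 below 0.01 m and z of probe2 in the frame of port2 between -0.006 and 0.005 m))), for 0.2 s.
4. the lever is thrown to on (value of joint lever above 0.8 rad), for 0.1 s.
At the end, for the whole second after the job is handed in: Bottles on the front bay floor, within 0.15 rad of upright; lid seated (10 mm in plan, 5 mm in height, level to 0.04 rad), ports on the far side; each probe in a port, collar within 6 mm of its centre and 5 mm of the lid, tip within 10 mm sideways; lever past 0.8 rad; all at rest (all of step 1 and all of step 2 and all of step 3 and value of joint lever above 0.8 rad and linear speed of each of lid, bottle0, bottle1, bottle2, probe0, probe1, probe2 below 0.03 m/s); the robot touches nothing.
It fails at once if a bottle is tipped over (angle between any of bottle0, bottle1, bottle2's own z axis and vertical above 0.7 rad).
It fails at once if a bystander is moved more than 30 mm (distance of any of beaker, dishes, slidebox from where it was at the start of the episode above 0.03 m).
Of bottle0, bottle1, bottle2 only 1 to 3 are there at a start; the rules pass over those that are not, and their reading is None.
At some moment in a run one of lid may be knocked a few centimetres aside while the robot is not near it.
It also fails if it takes over 210 s, if anything falls off the work surface, if the arm or the gripper's body presses on something with over 40 N, if the wrist force passes 120 N, or if a joint passes its speed limit or range.

## Working session

There is one attempt and no reset: what is moved stays moved. The work goes in short steps, Python scripts to look and compute and a tool call to move; the robot and the scene stay as the last step left them, time stands still between calls to the robot, and variables do not carry over. Pictures are saved under pics/ and viewed, at most 14 in all, crops included, and the job is handed in when it is done.

Besides the shell and the picture viewer there is one more tool, called after "Request:" by a JSON object that holds its "method" and its "body", one argument or row to a line. move_arm: Moves the arm, as the interface text tells. Its arguments: {"type":"object","properties":{"commands":{"type":"array","items":{"type":"array","items":{"type":"number"}}},"gripper":{"type":"number"},"newtons":{"type":"number"}},"required":["commands"]}

```bash
ls; mkdir -p pics; python3 - <<'E'
from station import robot
import cv2,numpy as np
print(robot.observe())
for n in("scene","top"):
    p,d=robot.capture(n); cv2.imwrite(f"pics/{n}0.png",p[:,:,::-1]); np.savez(f"pics/{n}0.npz",p=p,d=d)
    c=robot.get_calibration(n); print(n,c)
E
```

```text
pics
{'time_s': 0.0, 'q': array([-1.35447201,  0.5921607 ,  0.04831663,  1.60985252, -0.03329989,
        0.94271598, -0.03370613]), 'qd': array([ 0.00041531, -0.00059265,  0.0003859 ,  0.00153868,  0.00044787,
        0.00055475, -0.00013144]), 'joint_torque': array([ 3.65162141e-04, -5.48694098e+01,  1.54689163e+00, -1.98114234e+01,
        9.37541103e-03,  8.80508538e-03,  1.35258153e-05]), 'position': array([220.79210747, 689.66928326, 230.10011302]), 'tool_rot': array([-0.48459999, -3.1037687 ,  0.00364577]), 'force': array([ 0.50330933, -0.6891878 ,  0.45709304]), 'torque': array([ 0.02173232,  0.00491493, -0.06059957]), 'grip_force': 0.0, 'width': 1.0051484855787174}
scene {'camera_matrix': array([[400.96735011,   0.        , 280.22104746],
       [  0.        , 400.96735011, 213.62758314],
       [  0.        ,   0.        ,   1.        ]]), 'R': array([[ 0.73710833,  0.67577219, -0.00180594],
       [ 0.55183038, -0.60345527, -0.57560834],
       [-0.39006992,  0.42328913, -0.81772353]]), 't': array([-421.26727608, -223.28359491, 1266.88090441])}
top {'camera_matrix': array([[393.69009975,   0.        , 282.04269183],
       [  0.        , 393.69009975, 205.8016954 ],
       [  0.        ,   0.        ,   1.        ]]), 'R': array([[ 0.02327643, -0.9996525 , -0.01237272],
       [-0.98083111, -0.02043971, -0.19378483],
       [ 0.19346459,  0.01664617, -0.98096603]]), 't': array([   9.59525073,  576.18252086, 1107.74465813])}
```

View pics/scene0.png

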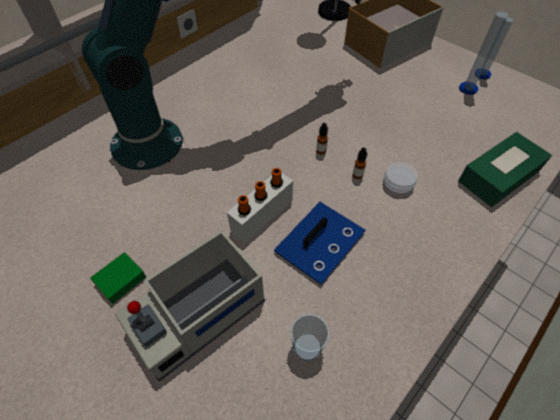

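View pics/top0.png

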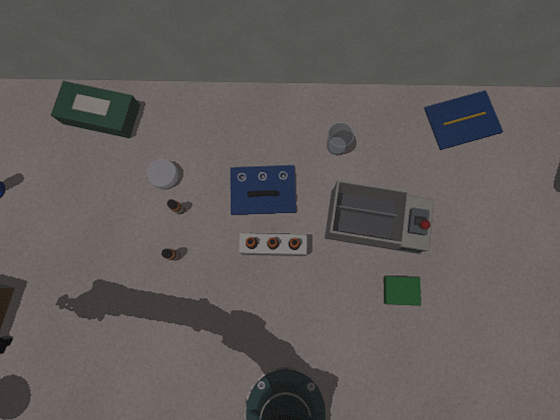

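The scene view shows two bottles at (322,138) and (360,163), the stand with probes at (262,195), the lid at (320,240) with its ports on the far side, and the box at (205,285) with its lever at (134,307). In the top view the bottles are at (176,206) and (171,254), the lid at (263,190), the stand at (273,244), the box at (367,215) and the lever ball at (424,224).

```bash
cat > h.py <<'E'
import numpy as np,cv2
from station import robot
def ray(c,uv):
    uv=np.atleast_2d(uv).astype(float);K=c["camera_matrix"]
    v=np.c_[(uv-K[:2,2])/[K[0,0],K[1,1]],np.ones(len(uv))]
    return -c["R"].T@c["t"], v@c["R"]
def onz(c,uv,z):
    o,d=ray(c,uv); s=(z-o[2])/d[:,2]; return o+d*s[:,None]
def cloud(c,d):
    h,w=d.shape;u,v=np.meshgrid(np.arange(w),np.arange(h))
    o,r=ray(c,np.c_[u.ravel(),v.ravel()]); return (o+r*d.reshape(-1,1)).reshape(h,w,3)
def tri(c1,p1,c2,p2):
    o1,d1=ray(c1,p1);o2,d2=ray(c2,p2);d1=d1[0];d2=d2[0]
    s=np.linalg.lstsq(np.c_[d1,-d2],o2-o1,rcond=None)[0]
    a=o1+s[0]*d1;b=o2+s[1]*d2;return (a+b)/2,np.linalg.norm(a-b)
def blobs(m,amin=8):
    n,l,s,ce=cv2.connectedComponentsWithStats(m.astype(np.uint8))
    return [(ce[i],s[i],l==i) for i in range(1,n) if s[i,4]>=amin]
def rect(P):
    return cv2.minAreaRect(np.asarray(P,np.float32)[:,:2])
E
python3 - <<'E'
from h import *
np.set_printoptions(precision=1,suppress=True)
C={n:robot.get_calibration(n) for n in("scene","top")}
D={n:np.load(f"pics/{n}0.npz") for n in C}
for n in C:
    p=D[n]["p"];d=D[n]["d"];P=cloud(C[n],d);hsv=cv2.cvtColor(p,cv2.COLOR_RGB2HSV)
    H,S,V=[hsv[...,i].astype(int) for i in range(3)]
    print(n,"bench z",np.median(P[300:340,120:150,2] if n=="scene" else P[300:330,440:520,2]))
    for name,m,zz in(("orange",((H<14)&(S>150)&(V>80)),120),("blue",(H>105)&(H<125)&(S>150)&(V>50),18),):
        for ce,s,b in blobs(m,25):
            print(name,ce,s[4],"med",np.median(P[b],0),"max z",np.percentile(P[b][:,2],95),"onz",onz(C[n],ce,zz)[0])
            if name=="blue":
                v,u=np.nonzero(b);print(rect(onz(C[n],np.c_[u,v],18)))
    z=P[...,2]
    m=(z>126)&(z<142)&(d>0)&(P[...,1]<0)&(P[...,0]>300)
    for ce,s,b in blobs(m,40): 
        v,u=np.nonzero(b);print("rim",ce,s,rect(onz(C[n],np.c_[u,v],135)))
    m=(z>75)&(z<120)&(d>0)&(P[...,0]>250)&(P[...,0]<900)
    for ce,s,b in blobs(m,15): 
        v,u=np.nonzero(b);q=P[b];t=q[:,2]>np.percentile(q[:,2],60);print("tall",ce,s,np.median(q,0),q[:,2].max(),q[t].mean(0))
E
```

```text
scene bench z 113.44136618500539
orange [276.1 171.9] 43 med [465.  101.5 133.4] max z 135.09814049801076 onz [455.5 111.1 120. ]
orange [260.  185.6] 37 med [465.3  43.5 132.9] max z 135.22462822409588 onz [456.6  50.3 120. ]
orange [242.4 199.9] 44 med [465.4 -19.5 133.5] max z 135.40906038689587 onz [456.  -11.4 120. ]
orange [133.  305.6] 79 med [ 516.3 -358.3  174.2] max z 177.11555551679194 onz [ 485.3 -355.8  120. ]
blue [485.7  74.5] 43 med [ 633.8 1032.1    8.2] max z 27.275200595432985 onz [ 635.4 1019.2   18. ]Traceback (most recent call last):
  File "<stdin>", line 13, in <module>
  File "h.py", line 20, in rect
    return cv2.minAreaRect(np.asarray(P,np.float32)[:,:2])
           ~~~~~~~~~~~~~~~^^^^^^^^^^^^^^^^^^^^^^^^^^^^^^^^
cv2.error: OpenCV(4.12.0) /io/opencv/modules/imgproc/src/convhull.cpp:143: error: (-215:Assertion failed) total >= 0 && (depth == CV_32F || depth == CV_32S) in function 'convexHull'
```

```bash
sed -i 's/cv2.minAreaRect(.*/cv2.minAreaRect(np.ascontiguousarray(np.asarray(P)[:,:2],np.float32))/' h.py
python3 - <<'E'
from h import *
np.set_printoptions(precision=1,suppress=True)
C={n:robot.get_calibration(n) for n in("scene","top")}
D={n:np.load(f"pics/{n}0.npz") for n in C}
for n in C:
    p=D[n]["p"];d=D[n]["d"];P=cloud(C[n],d);hsv=cv2.cvtColor(p,cv2.COLOR_RGB2HSV)
    H,S,V=[hsv[...,i].astype(int) for i in range(3)]
    z=P[...,2]; w=(P[...,0]>250)&(P[...,0]<900)&(abs(P[...,1])<450)&(d>0)
    print(n)
    for ce,s,b in blobs((H<14)&(S>150)&(V>80)&w,25): print("orange",ce,s[4],np.median(P[b],0),P[b].mean(0),P[b].max(0))
    for ce,s,b in blobs((H>105)&(H<125)&(S>150)&(V>50)&w,300):
        v,u=np.nonzero(b);print("blue",ce,rect(onz(C[n],np.c_[u,v],18)),np.median(P[b],0))
    for ce,s,b in blobs((S<70)&(V>120)&(z>12)&(z<26)&w&(P[...,1]>-60)&(P[...,1]<200),5):print("ring",ce,s[4],P[b].mean(0))
    for ce,s,b in blobs((z>129)&(z<142)&w&(P[...,1]<-60),40):
        q=P[b];print("rim",ce,s,rect(q),np.median(q,0))
    for ce,s,b in blobs((z>84)&(z<92)&w,40):
        q=P[b];print("z88",ce,s[4],rect(q),np.median(q,0))
    for ce,s,b in blobs((z>85)&(z<118)&w&(P[...,1]>180),8): 
        q=P[b];t=q[:,2]>105;print("bottle",ce,s[4],np.median(q,0),q[t].mean(0),t.sum())
    for ce,s,b in blobs((z>30)&w,60):
        q=P[b];print("any",ce,s,q.min(0),q.max(0))
E
```

```text
scene
orange [276.1 171.9] 43 [465.  101.5 133.4] [463.3 102.8 133.1] [474.3 115.7 135.7]
orange [260.  185.6] 37 [465.3  43.5 132.9] [464.3  43.1 132.9] [475.3  55.1 135.9]
orange [242.4 199.9] 44 [465.4 -19.5 133.5] [463.9 -17.7 133.2] [474.6  -4.8 137.6]
orange [133.  305.6] 79 [ 516.3 -358.3  174.2] [ 515.8 -357.9  174.2] [ 523.6 -348.   178. ]
blue [318.8 242.1] ((636.865966796875, 82.05635070800781), (148.01300048828125, 198.8954620361328), 3.3156962394714355) [639.6  70.5  17.8]
ring [347.5 231.6] 36 [673.3 150.3  18.4]
ring [332.9 248.3] 38 [676.5  84.7  18.3]
ring [319.  265.1] 42 [680.9  23.3  18.2]
rim [202.2 281.2] [ 144  230  119  106 1102] ((550.9573974609375, -218.8302001953125), (200.9564666748047, 152.0847625732422), 82.05741119384766) [ 559.8 -226.9  134.4]
z88 [259.4 199.5] 819 ((461.978759765625, 45.54875183105469), (58.27588653564453, 191.78497314453125), 0.12642395496368408) [472.4  30.2  87.7]
z88 [193.9 264.7] 170 ((487.1265869140625, -199.86502075195312), (196.46763610839844, 58.47312927246094), 63.9793586730957) [ 483.8 -202.    88. ]
z88 [225.  313.2] 132 (
[... 2274 characters left out ...]
.   98.9] [427.9 342.6 112.2] 27
any [340.3 135.6] [327 122  28  31 505] [ 747.  -185.6   30.2] [ 824.9 -108.3  106.4]
any [161.8 172.2] [147 158  31  30 699] [631.3 348.3  30.3] [720.5 438.5  53.5]
any [389.3 216.5] [ 327  180  107   72 3678] [ 451.4 -411.3   30.1] [ 638.4 -110.4  181.3]
any [262.4 192.5] [248 190  30   7 157] [608.3  38.3  31.3] [625.1 126.8  59.2]
any [175.  205.3] [167 199  16  14 149] [554.4 323.   32.2] [582.8 351.5 116.2]
any [273.1 243.7] [ 239  233   68   22 1399] [434.3 -49.4  30.3] [489.8 139.9 139.2]
any [169.8 253.5] [162 248  17  12 151] [412.4 327.   31.8] [443.8 354.6 117.3]
any [403.1 290.2] [386 276  36  30 982] [ 299.2 -382.1   30. ] [ 379.9 -281.5   42.1]
```

```bash
cat > plan.py <<'E'
# usage: plan.py x y z yaw_deg(angle of tool y minus 90) ... -> shifts in tool axes now
import sys
from h import *
from scipy.spatial.transform import Rotation as Ro
s=robot.observe();R=Ro.from_rotvec(s["tool_rot"]).as_matrix()
yaw=np.degrees(np.arctan2(R[1,1],R[0,1]))-90
print("t %.1f"%s["time_s"],"pos",s["position"].round(1),"yaw %.2f"%yaw,"tilt",R[:2,2].round(3),"F",s["force"].round(1),"w %.3f g %.1f"%(s["width"],s["grip_force"]))
a=np.array(sys.argv[1:],float).reshape(-1,4)
for r in a: print((R.T@(r[:3]-s["position"])).round(1),"turn %.1f"%(yaw-r[3]))
E
python3 plan.py 428.4 342 200 0 428.4 342 66 0
```

```text
t 0.1 pos [220.7 689.8 230.2] yaw -17.74 tilt [-0.001 -0.002] F [-0.7  0.1 -1.4] w 0.997 g 0.0
[-303.8 -267.9   30.8] turn -17.7
[-303.7 -267.7  164.8] turn -17.7
```

Request:
{"method": "move_arm", "body": {
  "commands": [
    [-150,-130,0,-10],
    [-150,-130,0,-17.7],
    [-150,-130,0,-17.7],
    [-150,-130,0,-17.7],
    [-150,-130,0,-17.7],
    [-303.8,-268,10,-17.7],
    [-303.8,-268,10,-17.7],
    [-303.8,-268,10,-17.7],
    [-303.8,-268,30,-17.7],
    [-303.8,-268,30,-17.7],
    [-303.8,-268,30,-17.7],
    [-303.8,-268,30,-17.7],
    [-303.8,-268,30,-17.7],
    [-303.8,-268,30,-17.7],
    [-303.8,-268,30,-17.7],
    [-303.8,-268,30,-17.7]
  ],
  "gripper": 0,
  "newtons": 40
}}

```text
time_s: 1.43
position: [427.8, 344.5, 201.6]
tool_rot: [-0.004, 3.141, 0.002]
force: [0.2, 0.5, 1.3]
width: 0.999
grip_force: 0.0
```

```bash
python3 plan.py 428.4 342 66 0; python3 - <<'E'
from h import *
np.set_printoptions(precision=1,suppress=True)
c=robot.get_calibration("wrist");p,d=robot.capture("wrist");cv2.imwrite("pics/w1.png",p[:,:,::-1])
print(c)
P=cloud(c,d);z=P[...,2]
for ce,s,b in blobs((z>60)&(z<125)&(d>0)&(P[...,1]>250),60):
    q=P[b];print(ce,s,q.min(0),q.max(0),np.median(q[q[:,2]>104],0))
E
```

```text
t 1.4 pos [427.8 344.5 201.6] yaw 0.13 tilt [0.    0.001] F [0.2 0.5 1.3] w 0.999 g 0.0
[ -0.5  -2.6 135.6] turn 0.1
{'camera_matrix': array([[308.5,   0. , 284.9],
       [  0. , 308.5, 203.6],
       [  0. ,   0. ,   1. ]]), 'R': array([[-0. ,  1. ,  0. ],
       [ 0.9,  0. ,  0.3],
       [ 0.3,  0. , -0.9]]), 't': array([-343.7, -437.3,  213.5])}
[284.3 197.7] [269 180  31  36 837] [414.2 328.9  60. ] [438.6 356.2 112.4] [425.8 343.3 110.4]
[279.8 329.9] [267 307  26  48 948] [555.8 326.   60.1] [577.8 351.6 112.1] [566.2 338.7 109.9]
```

View pics/w1.png

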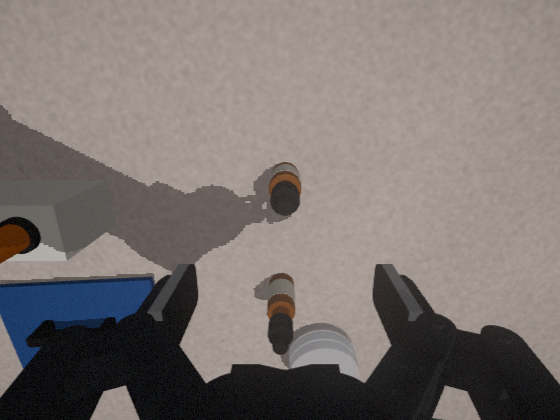

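The wrist view shows bottle0 at (285,187), between the fingers, and bottle1 at (281,313), which agrees with the earlier measurement.

Request:
{"method": "move_arm", "body": {
  "commands": [
    [0,-2.2,30,0],
    [0,-2.2,60,0],
    [0,-2.2,90,0],
    [0,-2.2,115,0],
    [0,-2.2,130,0],
    [0,-2.2,136,0],
    [0,-2.2,136,0],
    [0,-2.2,136,0]
  ]
}}

```text
time_s: 2.15
position: [428.8, 341.1, 65.7]
tool_rot: [0.0, 3.141, 0.001]
force: [0.5, -0.5, 0.0]
width: 1.001
grip_force: 0.0
```

Request:
{"method": "move_arm", "body": {
  "commands": [
    [0,0,0,0],
    [0,0,0,0],
    [0,0,0,0],
    [0,0,0,0],
    [0,0,0,0],
    [0,0,0,0],
    [0,0,0,0],
    [0,0,0,0],
    [0,0,0,0],
    [0,0,0,0]
  ],
  "gripper": 1,
  "newtons": 40
}}

```text
time_s: 2.98
position: [429.2, 341.0, 65.9]
tool_rot: [0.001, 3.141, 0.002]
force: [0.3, 0.2, 6.4]
width: 0.289
grip_force: 39.2
```

```bash
python3 plan.py 428 342 250 0 530.6 -176.2 250 -8 530.6 -176.2 80 -8 519.4 -255.4 80 -8
```

```text
t 3.0 pos [429.2 341.   65.9] yaw -0.05 tilt [0.001 0.001] F [0.3 0.2 6.4] w 0.289 g 39.2
[   1.     1.2 -184.1] turn -0.0
[-102.  -516.9 -184.5] turn 8.0
[-101.8 -517.1  -14.5] turn 8.0
[ -90.7 -596.3  -14.6] turn 8.0
```

Request:
{"method": "move_arm", "body": {
  "commands": [
    [0,0,-15,0],
    [0,0,-45,0],
    [0,0,-80,0],
    [0,0,-115,0],
    [0,0,-150,0],
    [0,0,-180,0],
    [0,-20,-184,0],
    [-5,-50,-184,1],
    [-15,-88,-184,2],
    [-20,-128,-184,3],
    [-30,-168,-184,4],
    [-35,-208,-184,5],
    [-42,-248,-184,6],
    [-50,-288,-184,7],
    [-55,-328,-184,8],
    [-62,-368,-184,8],
    [-68,-408,-184,8],
    [-75,-448,-184,8],
    [-80,-488,-184,8],
    [-85,-520,-184,8]
  ]
}}

```text
time_s: 4.65
position: [512.0, -183.2, 248.8]
tool_rot: [-0.225, -3.132, 0.002]
force: [1.8, 1.1, -1.1]
width: 0.291
grip_force: 39.5
```

```bash
python3 plan.py 519.4 -255.4 250 -8  519.4 -255.4 79 -8
```

```text
t 4.7 pos [ 512.  -183.2  248.8] yaw -8.20 tilt [-0.002 -0.001] F [ 1.8  1.1 -1.1] w 0.291 g 39.5
[-17.6 -70.4  -1.2] turn -0.2
[-17.8 -70.2 169.8] turn -0.2
```

Request:
{"method": "move_arm", "body": {
  "commands": [
    [-8,-35,0,0],
    [-17.7,-65,0,0],
    [-17.7,-70,0,0],
    [-17.7,-70,0,0],
    [-17.7,-70,30,0],
    [-17.7,-70,60,0],
    [-17.7,-70,90,0],
    [-17.7,-70,115,0],
    [-17.7,-70,135,0],
    [-17.7,-70,150,0],
    [-17.7,-70,160,0],
    [-17.7,-70,165,0],
    [-17.7,-70,168,0],
    [-17.7,-70,169,0],
    [-17.7,-70,169,0],
    [-17.7,-70,169,0]
  ]
}}

```text
time_s: 5.98
position: [521.5, -251.6, 81.2]
tool_rot: [0.22, 3.132, -0.001]
force: [0.5, 0.0, -0.6]
width: 0.289
grip_force: 39.5
```

Request:
{"method": "move_arm", "body": {
  "commands": [
    [0,0,1,0],
    [0,0,2,0],
    [0,0,2.7,0],
    [0,0,2.7,0],
    [0,0,2.7,0]
  ]
}}

```text
time_s: 6.4
position: [521.3, -251.6, 78.0]
tool_rot: [0.221, 3.133, -0.0]
force: [0.1, -0.7, 1.2]
width: 0.287
grip_force: 39.8
```

Request:
{"method": "move_arm", "body": {
  "commands": [
    [0,0,0,0],
    [0,0,0,0],
    [0,0,0,0],
    [0,0,0,0],
    [0,0,0,0],
    [0,0,-5,0],
    [0,0,-30,0],
    [0,0,-65,0],
    [0,0,-105,0],
    [0,0,-145,0],
    [0,0,-170,0],
    [0,0,-170,0],
    [0,0,-170,0]
  ],
  "gripper": 0.45
}}

```text
time_s: 7.48
position: [521.9, -251.8, 249.8]
tool_rot: [0.22, 3.13, -0.002]
force: [-0.8, 0.6, -0.3]
width: 0.55
grip_force: 0.0
```

```bash
python3 plan.py 569.3 337.8 200 0 569.3 337.8 66 0;python3 - <<'E'
from h import *
np.set_printoptions(precision=1,suppress=True)
p,d=robot.capture("wrist");cv2.imwrite("pics/w2.png",p[:,:,::-1])
E
```

```text
t 7.5 pos [ 521.9 -251.8  249.8] yaw -8.05 tilt [ 0.004 -0.001] F [-0.8  0.6 -0.3] w 0.550 g 0.0
[ 35.8 590.5  49.2] turn -8.1
[ 36.4 590.6 183.2] turn -8.1
```

View pics/w2.png

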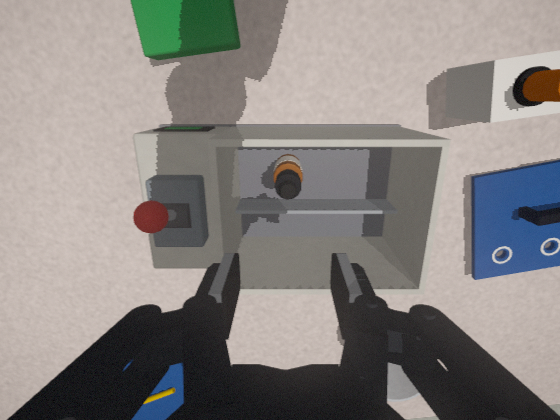

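Bottle0 stands upright in the front bay at (288,178). I'll fetch bottle1 next.

Request:
{"method": "move_arm", "body": {
  "commands": [
    [4,30,0,0],
    [6,71,0,0],
    [9,112,0,0],
    [11,153,0,-2],
    [13,194,0,-4],
    [16,235,0,-6],
    [18,276,0,-8],
    [20,317,0,-8],
    [22,358,0,-8],
    [25,399,0,-8],
    [28,440,0,-8],
    [30,481,10,-8],
    [32,520,20,-8],
    [34,558,35,-8],
    [36,582,49,-8],
    [36,590.5,49,-8],
    [36,590.5,49,-8],
    [36,590.5,49,-8]
  ],
  "gripper": 0
}}

```text
time_s: 9.03
position: [567.5, 336.7, 197.3]
tool_rot: [-0.002, -3.14, 0.004]
force: [0.8, 0.1, -0.8]
width: 0.997
grip_force: 0.0
```

```bash
python3 plan.py 569.3 337.8 66 0;python3 - <<'E'
from h import *
np.set_printoptions(precision=1,suppress=True)
c=robot.get_calibration("wrist");p,d=robot.capture("wrist")
P=cloud(c,d);z=P[...,2]
for ce,s,b in blobs((z>60)&(z<125)&(d>0)&(P[...,1]>250),60):
    q=P[b];print(ce,s,q.min(0),q.max(0),np.median(q[q[:,2]>104],0))
E
```

```text
t 9.0 pos [567.5 336.7 197.3] yaw -0.07 tilt [-0.002 -0.003] F [ 0.8  0.1 -0.8] w 0.997 g 0.0
[ -2.    1.5 131.3] turn -0.1
[288.7 202.3] [274 184  30  37 864] [556.5 326.4  60. ] [580.5 351.7 112.5] [568.  339.2 110.4]
[454.4 405.6] [ 431  385   49   35 1127] [799.2 511.4  65.9] [852.2 569.   70.3] [nan nan nan]
  return _methods._mean(a, axis=axis, dtype=dtype,
  ret = um.true_divide(
```

Request:
{"method": "move_arm", "body": {
  "commands": [
    [-2,1.5,30,0],
    [-2,1.5,60,0],
    [-2,1.5,90,0],
    [-2,1.5,115,0],
    [-2,1.5,126,0],
    [-2,1.5,131,0],
    [-2,1.5,131,0],
    [-2,1.5,131,0]
  ]
}}

```text
time_s: 9.75
position: [571.3, 339.4, 69.1]
tool_rot: [0.003, 3.139, 0.001]
force: [0.4, 0.1, -0.5]
width: 1.002
grip_force: 0.0
```

Request:
{"method": "move_arm", "body": {
  "commands": [
    [0,0,0,0],
    [0,0,0,0],
    [0,0,0,0],
    [0,0,0,0],
    [0,0,0,0],
    [0,0,0,0],
    [0,0,0,0],
    [0,0,0,0],
    [0,0,0,0],
    [0,0,0,0]
  ],
  "gripper": 1,
  "newtons": 40
}}

```text
time_s: 10.58
position: [570.4, 340.2, 68.2]
tool_rot: [0.001, 3.141, 0.001]
force: [-0.8, 0.2, 5.3]
width: 0.291
grip_force: 39.5
```

```bash
python3 plan.py 530.6 -176.2 250 -8 530.6 -176.2 80 -8
```

```text
t 10.6 pos [570.4 340.2  68.2] yaw -0.04 tilt [0.001 0.001] F [-0.8  0.2  5.3] w 0.291 g 39.5
[  39.2 -516.3 -182.1] turn 8.0
[  39.4 -516.4  -12.1] turn 8.0
```

Request:
{"method": "move_arm", "body": {
  "commands": [
    [0,0,-15,0],
    [0,0,-45,0],
    [0,0,-80,0],
    [0,0,-115,0],
    [0,0,-150,0],
    [0,0,-178,0],
    [1,-20,-184,0],
    [4,-50,-184,1],
    [7,-88,-184,2],
    [10,-128,-184,3],
    [13,-168,-184,4],
    [16,-208,-184,5],
    [19,-248,-184,6],
    [22,-288,-184,7],
    [25,-328,-184,8],
    [28,-368,-184,8],
    [31,-408,-184,8],
    [35,-448,-184,8],
    [39,-485,-184,8],
    [39,-510,-184,8]
  ]
}}

```text
time_s: 12.25
position: [527.1, -175.3, 250.5]
tool_rot: [-0.229, -3.13, 0.003]
force: [0.2, -1.1, -0.5]
width: 0.293
grip_force: 39.5
```

```bash
python3 plan.py 530.6 -176.2 250 -8 530.6 -176.2 80 -8
```

```text
t 12.2 pos [ 527.1 -175.3  250.5] yaw -8.36 tilt [-0.003 -0.002] F [ 0.2 -1.1 -0.5] w 0.293 g 39.5
[-3.5 -0.4  0.4] turn -0.4
[ -4.1   0.  170.4] turn -0.4
```

Request:
{"method": "move_arm", "body": {
  "commands": [
    [-4,-2,0,0],
    [-4,-2,0,0],
    [-4,-2,30,0],
    [-4,-2,60,0],
    [-4,-2,90,0],
    [-4,-2,115,0],
    [-4,-2,135,0],
    [-4,-2,150,0],
    [-4,-2,160,0],
    [-4,-2,164,0],
    [-4,-2,166,0],
    [-4,-2,167,0],
    [-4,-2,167,0],
    [-4,-2,167,0]
  ]
}}

```text
time_s: 13.42
position: [534.9, -172.8, 85.5]
tool_rot: [0.22, 3.132, -0.0]
force: [-1.0, 0.1, -1.0]
width: 0.288
grip_force: 39.5
```

Request:
{"method": "move_arm", "body": {
  "commands": [
    [0,0,1.5,0],
    [0,0,3,0],
    [0,0,4.2,0],
    [0,0,5.2,0],
    [0,0,5.2,0],
    [0,0,5.2,0]
  ]
}}

```text
time_s: 13.92
position: [534.6, -172.9, 80.2]
tool_rot: [0.221, 3.133, 0.0]
force: [-2.5, 0.6, 6.0]
width: 0.291
grip_force: 40.1
```

Request:
{"method": "move_arm", "body": {
  "commands": [
    [0,0,0,0],
    [0,0,0,0],
    [0,0,0,0],
    [0,0,0,0],
    [0,0,0,0],
    [0,0,-5,0],
    [0,0,-30,0],
    [0,0,-65,0],
    [0,0,-105,0],
    [0,0,-145,0],
    [0,0,-170,0],
    [0,0,-170,0],
    [0,0,-170,0]
  ],
  "gripper": 0.45
}}

```text
time_s: 15.0
position: [535.3, -173.0, 251.2]
tool_rot: [0.22, 3.13, -0.001]
force: [-0.4, 0.4, -1.0]
width: 0.551
grip_force: 0.0
```

```bash
cat > lid.py <<'E'
from h import *
np.set_printoptions(precision=1,suppress=True)
c=robot.get_calibration("wrist");p,d=robot.capture("wrist");cv2.imwrite("pics/w3.png",p[:,:,::-1])
for n in("scene","top"):
    c=robot.get_calibration(n);p,d=robot.capture(n);P=cloud(c,d)
    hsv=cv2.cvtColor(p,cv2.COLOR_RGB2HSV);H,S,V=[hsv[...,i].astype(int) for i in range(3)]
    print(n)
    for ce,s,b in blobs((H>105)&(H<125)&(S>120)&(V>40)&(P[...,1]<400)&(P[...,1]>-450)&(P[...,0]<850),300):
        v,u=np.nonzero(b);zz=np.median(P[b][:,2]);print("blue",ce,zz,rect(onz(c,np.c_[u,v],zz)))
    z=P[...,2]
    for ce,s,b in blobs((z>30)&(z<62)&(d>0)&(P[...,0]>560)&(P[...,0]<700)&(abs(P[...,1]-80)<90),60):
        q=P[b];q=q[q[:,2]>49];print("handle",rect(q),q.mean(0))
    for ce,s,b in blobs((S<60)&(V>110)&(z>12)&(z<26)&(P[...,0]>600)&(P[...,0]<760)&(abs(P[...,1]-80)<90),5):print("ring",ce,s[4],P[b].mean(0),onz(c,ce,18)[0])
E
python3 lid.py; python3 plan.py
```

```text
scene
blue [318.8 242. ] 17.849076592003712 ((636.1890258789062, 81.77940368652344), (149.0662078857422, 200.19728088378906), 3.4891178607940674)
handle ((617.360107421875, 82.69912719726562), (12.753616333007812, 90.26661682128906), 3.254345417022705) [618.1  81.3  52. ]
ring [347.4 231.6] 38 [673.2 150.1  18.2] [673.1 150.2  18. ]
ring [333.6 248. ] 33 [677.3  86.4  18.5] [677.1  86.6  18. ]
ring [318.5 265. ] 41 [679.9  22.7  18.4] [679.8  22.9  18. ]
top
blue [262.4 190.8] 19.070238166099216 ((633.32470703125, 84.28409576416016), (147.3065948486328, 196.03683471679688), 3.4082887172698975)
handle ((617.387451171875, 81.83712005615234), (13.96718978881836, 87.02867889404297), 1.281064510345459) [617.3  81.1  52.8]
ring [280.6 174.1] 14 [683.4  29.8  19.4] [683.8  29.9  18. ]
ring [240.  173.5] 8 [682.5 155.9  20.1] [683.1 156.1  18. ]
ring [262.1 175.5] 28 [677.6  87.   19.4] [678.   87.1  18. ]
ring [241.9 178.4] 14 [667.3 149.5  19.2] [667.6 149.7  18. ]
ring [284.6 177.6] 5 [672.3  17.1  19.4] [672.7  17.1  18. ]
t 15.2 pos [ 533.  -172.2  247.9] yaw -8.04 tilt [-0.003  0.001] F [-0.3  0.4 -1. ] w 0.551 g 0.0
```

View pics/w3.png

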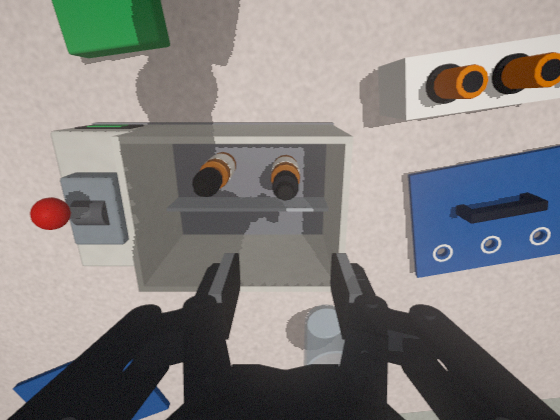

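Both bottles stand upright in the front bay, at (212,175) and (285,178). The lid is at about (488,215) and has not moved.

```bash
python3 -c "
from h import *;print(robot.observe()['q'].round(2))"; python3 plan.py 617.8 81.7 150 -86.6 617.8 81.7 150 93.4
```

```text
[ 0.07  0.37  0.21  1.97 -0.11  0.81  1.77]
t 15.2 pos [ 533.  -172.2  247.9] yaw -8.04 tilt [-0.003  0.001] F [-0.3  0.4 -1. ] w 0.551 g 0.0
[-48.7 263.3  97.8] turn 78.6
[-48.7 263.3  97.8] turn -101.4
```

Request:
{"method": "move_arm", "body": {
  "commands": [
    [0,10,0,4],
    [0,40,0,11],
    [-10,75,0,18],
    [-20,110,0,25],
    [-30,145,0,32],
    [-35,180,20,39],
    [-40,215,40,46],
    [-45,245,60,53],
    [-48,260,75,60],
    [-48.7,263,85,67],
    [-48.7,263,95,74],
    [-48.7,263,98,78.6],
    [-48.7,263,98,78.6],
    [-48.7,263,98,78.6],
    [-48.7,263,98,78.6]
  ],
  "gripper": 0
}}

```text
time_s: 16.4
position: [618.9, 80.6, 150.8]
tool_rot: [-2.154, -2.287, 0.002]
force: [-0.1, -0.4, -0.8]
width: 0.997
grip_force: 0.0
```

```bash
sleep 0; sed -i 's/^c=robot.*wrist.*$//' lid.py; python3 - <<'E'
from h import *
np.set_printoptions(precision=1,suppress=True)
c=robot.get_calibration("wrist");p,d=robot.capture("wrist");P=cloud(c,d);z=P[...,2]
cv2.imwrite("pics/w4.png",p[:,:,::-1])
for ce,s,b in blobs((z>46)&(z<56)&(d>0)&(P[...,0]>560)&(P[...,0]<700)&(abs(P[...,1]-80)<90),60):
    q=P[b];print("handle",rect(q),q.mean(0))
E
python3 plan.py 617.8 81.7 27 -86.6
```

```text
handle ((616.6655883789062, 83.08849334716797), (12.895499229431152, 89.79004669189453), 2.820464611053467) [616.3  85.7  50.8]
t 16.4 pos [619.2  80.6 151.3] yaw -86.59 tilt [-0. -0.] F [ 0.   0.3 -0.2] w 1.001 g 0.0
[  1.2  -1.3 124.3] turn 0.0
```

Request:
{"method": "move_arm", "body": {
  "commands": [
    [1.5,-1.7,30,0],
    [1.5,-1.7,60,0],
    [1.5,-1.7,90,0],
    [1.5,-1.7,110,0],
    [1.5,-1.7,120,0],
    [1.5,-1.7,124,0],
    [1.5,-1.7,124,0],
    [1.5,-1.7,124,0]
  ]
}}

```text
time_s: 17.12
position: [618.6, 82.1, 28.6]
tool_rot: [2.155, 2.284, 0.003]
force: [0.4, 0.7, 1.4]
width: 0.995
grip_force: 0.0
```

Request:
{"method": "move_arm", "body": {
  "commands": [
    [0,0,0,0],
    [0,0,0,0],
    [0,0,0,0],
    [0,0,0,0],
    [0,0,0,0],
    [0,0,0,0],
    [0,0,0,0],
    [0,0,0,0],
    [0,0,0,0],
    [0,0,0,0],
    [0,0,0,0],
    [0,0,0,0]
  ],
  "gripper": 1,
  "newtons": 60
}}

```text
time_s: 18.12
position: [617.6, 82.4, 27.8]
tool_rot: [-2.155, -2.285, -0.0]
force: [-0.9, -0.4, 6.0]
width: 0.139
grip_force: 59.6
```

```bash
python3 plan.py 533.4 -217.0 250 -98
```

```text
t 18.1 pos [617.6  82.4  27.8] yaw -86.65 tilt [0. 0.] F [-0.9 -0.4  6. ] w 0.139 g 59.6
[-293.9 -101.5 -222.3] turn 11.4
```

Request:
{"method": "move_arm", "body": {
  "commands": [
    [0,0,-8,0],
    [0,0,-25,0],
    [0,0,-55,0],
    [0,0,-90,0],
    [0,0,-125,0],
    [0,0,-160,0],
    [-10,-5,-190,0],
    [-35,-13,-212,1],
    [-65,-23,-220,3],
    [-100,-35,-220,5],
    [-135,-47,-220,7],
    [-170,-59,-220,9],
    [-205,-71,-220,11],
    [-235,-82,-220,11.4],
    [-262,-91,-220,11.4],
    [-282,-98,-220,11.4],
    [-293,-101,-220,11.4],
    [-294,-101.5,-220,11.4],
    [-294,-101.5,-220,11.4],
    [-294,-101.5,-220,11.4]
  ]
}}

```text
time_s: 19.78
position: [533.9, -214.8, 246.9]
tool_rot: [-2.368, -2.062, -0.001]
force: [0.8, 0.3, -3.7]
width: 0.14
grip_force: 58.8
```

```bash
cat > chk.py <<'E'
from h import *
np.set_printoptions(precision=1,suppress=True)
for n in("scene","top"):
    c=robot.get_calibration(n);p,d=robot.capture(n);P=cloud(c,d)
    hsv=cv2.cvtColor(p,cv2.COLOR_RGB2HSV);H,S,V=[hsv[...,i].astype(int) for i in range(3)];z=P[...,2]
    cv2.imwrite(f"pics/{n}_l.png",p[:,:,::-1])
    for ce,s,b in blobs((H>105)&(H<125)&(S>120)&(V>40)&(P[...,1]<0)&(P[...,1]>-450)&(P[...,0]<750)&(z>80),200):
        v,u=np.nonzero(b);zz=np.median(P[b][:,2]);print(n,"blue",ce,zz,rect(onz(c,np.c_[u,v],zz)))
    for ce,s,b in blobs((S<60)&(V>110)&(abs(P[...,0]-585)<50)&(abs(P[...,1]+220)<110)&(z>138),5):print("ring",ce,s,P[b].mean(0))
E
python3 chk.py;python3 plan.py 533.4 -217.0 250 -98 533.4 -217.0 153 -98
```

```text
scene blue [197.8 257.7] 236.71741659525594 ((554.1100463867188, -216.92381286621094), (199.66326904296875, 151.9258575439453), 82.1801528930664)
ring [235.5 249.4] [229 244  14  12  73] [ 602.  -159.6  237.2]
ring [210.7 267.3] [204 262  12  14  52] [ 595.4 -217.7  236.9]
top blue [353.2 197.4] 238.00943996706098 ((557.0693969726562, -170.04458618164062), (107.25431060791016, 148.03260803222656), 82.21993255615234)
ring [353.2 182.8] [348 178  11  11  44] [ 602.5 -157.9  238. ]
ring [375.9 184.6] [374 182   7   8  19] [ 598.9 -214.7  238.3]
t 19.9 pos [ 534.2 -214.6  247. ] yaw -97.84 tilt [-0.001  0.001] F [ 0.4  0.6 -3.7] w 0.139 g 58.8
[-2.4 -0.4 -3. ] turn 0.2
[-2.6 -0.4 94. ] turn 0.2
```

Request:
{"method": "move_arm", "body": {
  "commands": [
    [-2.4,-1.5,0,0.2],
    [-2.4,-1.5,20,0.2],
    [-2.4,-1.5,45,0.2],
    [-2.4,-1.5,65,0.2],
    [-2.4,-1.5,75,0.2],
    [-2.4,-1.5,80,0.2],
    [-2.4,-1.5,83,0.2],
    [-2.4,-1.5,86,0.2],
    [-2.4,-1.5,88,0.2],
    [-2.4,-1.5,88,0.2]
  ]
}}

```text
time_s: 20.72
position: [532.0, -219.5, 159.9]
tool_rot: [2.375, 2.055, 0.001]
force: [-0.8, 0.0, -2.9]
width: 0.14
grip_force: 58.8
```

```bash
python3 plan.py 533.4 -217.0 153 -98; python3 chk.py
```

```text
t 20.7 pos [ 532.  -219.5  159.9] yaw -98.25 tilt [ 0.001 -0.   ] F [-0.8  0.  -2.9] w 0.140 g 58.8
[2.7 1.1 6.9] turn -0.2
scene blue [202.6 278.6] 149.82843625599435 ((551.7216186523438, -221.81704711914062), (199.42825317382812, 150.97740173339844), 81.6852035522461)
ring [248. 258.] [246 256   5   5   5] [ 594.3 -126.6  149.4]
ring [255. 266.] [253 264   5   5   5] [ 618.9 -130.2  149.4]
ring [237.  270.9] [231 266  13  12  59] [ 599.4 -164.1  150. ]
ring [214.2 288.3] [208 284  11  12  39] [ 593.6 -223.1  150.3]
top blue [350.5 198. ] 150.90441231687305 ((568.3416137695312, -176.7076416015625), (105.5648193359375, 121.48284912109375), 81.62407684326172)
ring [349.8 191.4] [345 187  11  10  34] [ 601.1 -163.   151.4]
ring [370.4 192.8] [369 191   5   6  12] [ 597.9 -218.8  152.1]
```

Request:
{"method": "move_arm", "body": {
  "commands": [
    [1,0,0,-0.2],
    [2,0.3,0,-0.3],
    [2,0.3,1.5,-0.3],
    [2,0.3,3,-0.3],
    [2,0.3,4.5,-0.3],
    [2,0.3,6,-0.3],
    [2,0.3,7,-0.3],
    [2,0.3,7.5,-0.3],
    [2,0.3,7.5,-0.3]
  ]
}}

```text
time_s: 21.57
position: [532.0, -217.4, 152.8]
tool_rot: [-2.37, -2.061, -0.001]
force: [-2.9, 2.4, 3.5]
width: 0.14
grip_force: 60.0
```

```bash
python3 plan.py 533.4 -217.0 153 -98; python3 chk.py
```

```text
t 21.6 pos [ 532.  -217.4  152.8] yaw -97.96 tilt [0.    0.001] F [-2.9  2.4  3.5] w 0.140 g 60.0
[ 0.5  1.3 -0.2] turn 0.0
scene blue [203.9 279.5] 142.72532612292912 ((551.7088623046875, -219.7266387939453), (199.72450256347656, 151.2027130126953), 82.1355972290039)
ring [250.5 260.5] [248 258   6   6   6] [ 599.4 -124.8  142.1]
ring [238.2 271.9] [232 267  13  11  68] [ 599.9 -162.1  143.1]
ring [215.8 289.2] [210 284  10  13  41] [ 594.4 -220.7  143.3]
top blue [349.3 197.5] 143.9162270594578 ((571.71875, -173.92636108398438), (104.51515197753906, 114.4341812133789), 81.94580841064453)
ring [348.6 192.1] [344 188  10   9  38] [ 600.5 -160.6  144.7]
ring [369. 193.] [367 191   5   5   9] [ 599.3 -216.6  144.1]
```

Plate top is at 143 mm, so the lid is seated. I'll release it.

Request:
{"method": "move_arm", "body": {
  "commands": [
    [0,0,0,0],
    [0,0,0,0],
    [0,0,0,0],
    [0,0,0,0],
    [0,0,0,0],
    [0,0,0,0],
    [0,0,-8,0],
    [0,0,-30,0],
    [0,0,-65,0],
    [0,0,-105,0],
    [0,0,-125,0],
    [0,0,-125,0],
    [0,0,-125,0]
  ],
  "gripper": 0.4
}}

```text
time_s: 22.75
position: [532.8, -217.7, 278.7]
tool_rot: [2.368, 2.06, 0.004]
force: [0.0, 1.0, -0.2]
width: 0.598
grip_force: 0.0
```

```bash
cat > lidw.py <<'E'
from h import *
np.set_printoptions(precision=1,suppress=True)
c=robot.get_calibration("wrist");p,d=robot.capture("wrist");P=cloud(c,d);z=P[...,2]
cv2.imwrite("pics/w5.png",p[:,:,::-1])
hsv=cv2.cvtColor(p,cv2.COLOR_RGB2HSV);H,S,V=[hsv[...,i].astype(int) for i in range(3)]
m=(H>105)&(H<125)&(S>120)&(V>40)&(z>130)&(z<156);print("blue z",np.median(P[m][:,2]),P[m].min(0),P[m].max(0))
near=cv2.dilate(m.astype(np.uint8),np.ones((7,7)))>0
for ce,s,b in blobs((S<80)&(V>110)&near&(z>136)&(z<152)&(d>0),20):
    v,u=np.nonzero(b);e=cv2.fitEllipse(np.c_[u,v].astype(np.float32)) if len(u)>5 else None
    print("ring",ce,s,P[b].mean(0),onz(c,s[:2]+(s[2:4]-1)/2,143)[0])
E
python3 lidw.py; python3 plan.py; python3 chk.py
```

```text
blue z 142.00451770774504 [ 468.4 -322.8  135.3] [ 636.9 -111.1  154.9]
ring [215.7  85.4] [215  76   2  21  24] [ 488.4 -117.5  141.9] [ 488.4 -118.   143. ]
ring [335.5  76. ] [277  76 118   1 118] [ 589.1 -124.2  142.1] [ 588.9 -124.2  143. ]
ring [352.1 120. ] [337 105  31  31 375] [ 600.3 -161.8  142.4] [ 600.1 -161.6  143. ]
ring [347.3 190.5] [333 177  29  28 310] [ 591.4 -225.1  142.4] [ 591.  -224.8  143. ]
ring [226.1 239.4] [225 225   3  29  31] [ 468.5 -258.9  141.8] [ 468.8 -257.9  143. ]
ring [343.1 248.2] [330 240  27  21 187] [ 582.7 -284.7  142.4] [ 582.3 -286.3  143. ]
t 22.8 pos [ 531.9 -217.   277.2] yaw -97.93 tilt [0. 0.] F [-0.9 -0.2  0.2] w 0.595 g 0.0
scene blue [205.3 277.5] 142.7739187885366 ((551.3156127929688, -219.35720825195312), (199.3392333984375, 151.95530700683594), 82.01768493652344)
ring [238.1 271.8] [232 267  13  11  66] [ 599.6 -162.   143.1]
ring [258. 269.] [256 267   5   5   5] [ 625.4 -128.4  141.7]
ring [213.2 289.7] [207 284  13  13  66] [ 591.3 -225.   143.2]
top blue [350.8 207. ] 143.91018772158213 ((554.3447875976562, -178.4659423828125), (118.37229919433594, 147.93511962890625), 81.94580841064453)
ring [348.6 191.8] [344 188  10   9  33] [ 601.4 -160.9  144.2]
ring [371.2 196.2] [367 192  10   9  29] [ 590.2 -222.4  144.7]
```

View pics/w5.png

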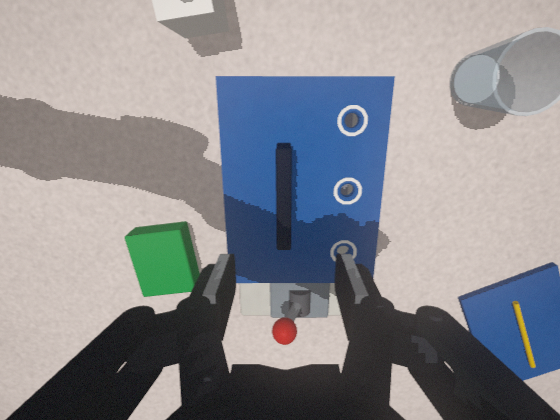

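The lid is seated, with port rings at (352,120), (347,190) and (343,248) over the far side. Next I'll fetch the probes.

```bash
python3 plan.py 462 -14.4 200 -98; grep -n "" /dev/null
```

```text
t 22.9 pos [ 531.1 -216.7  275.7] yaw -97.94 tilt [-0.003  0.001] F [ 0.7 -1.  -0.5] w 0.596 g 0.0
[190.7 -96.2  76.1] turn 0.1
```

Request:
{"method": "move_arm", "body": {
  "commands": [
    [15,-8,0,0],
    [45,-23,0,0],
    [80,-41,0,0],
    [115,-59,0,0],
    [150,-76,15,0],
    [175,-89,40,0],
    [190,-96,65,0],
    [190.7,-96.2,76,0],
    [190.7,-96.2,76,0],
    [190.7,-96.2,76,0],
    [190.7,-96.2,76,0]
  ],
  "gripper": 0.2
}}

```text
time_s: 23.82
position: [463.7, -16.2, 201.1]
tool_rot: [2.371, 2.06, -0.0]
force: [-0.5, 0.3, -0.3]
width: 0.801
grip_force: 0.0
```

```bash
cat > pr.py <<'E'
from h import *
np.set_printoptions(precision=1,suppress=True)
c=robot.get_calibration("wrist");p,d=robot.capture("wrist");P=cloud(c,d);z=P[...,2]
cv2.imwrite("pics/w6.png",p[:,:,::-1])
w=(P[...,0]>420)&(P[...,0]<505)&(abs(P[...,1]-45)<100)&(d>0)
for ce,s,b in blobs(w&(z>130)&(z<138),40):
    v,u=np.nonzero(b);r=cv2.minEnclosingCircle(np.c_[u,v].astype(np.float32));print("head",s[4],onz(c,r[0],134)[0],P[b].mean(0),(P[b].max(0)+P[b].min(0))/2)
for ce,s,b in blobs(w&(z>84)&(z<91),100): print("stand",s[4],rect(P[b]))
E
python3 pr.py; python3 plan.py 462 -14.4 99 -98
```

```text
head 1544 [461.8 104.8 134. ] [461.3 104.9 133.2] [461.1 104.9 133. ]
head 1145 [461.5  45.7 134. ] [461.2  45.6 133.1] [461.   45.4 133. ]
head 906 [461.4 -13.3 134. ] [461.3 -13.7 133.1] [461.2 -14.5 132.8]
stand 10771 ((460.915283203125, 44.403167724609375), (189.07652282714844, 55.21907424926758), 89.97322845458984)
t 23.9 pos [464.  -16.3 201.5] yaw -98.05 tilt [ 0.001 -0.001] F [-0.7  0.3  0.8] w 0.797 g 0.0
[  1.6  -2.4 102.5] turn -0.0
```

Request:
{"method": "move_arm", "body": {
  "commands": [
    [2,-2.6,20,0],
    [2,-2.6,45,0],
    [2,-2.6,70,0],
    [2,-2.6,90,0],
    [2,-2.6,99,0],
    [2,-2.6,102,0],
    [2,-2.6,102,0],
    [2,-2.6,102,0]
  ]
}}

```text
time_s: 24.53
position: [461.9, -13.3, 99.8]
tool_rot: [2.37, 2.06, 0.002]
force: [0.3, 0.9, -0.1]
width: 0.793
grip_force: 0.0
```

Request:
{"method": "move_arm", "body": {
  "commands": [
    [0,0,0,0],
    [0,0,0,0],
    [0,0,0,0],
    [0,0,0,0],
    [0,0,0,0],
    [0,0,0,0],
    [0,0,0,0],
    [0,0,0,0],
    [0,0,0,0],
    [0,0,0,0]
  ],
  "gripper": 1,
  "newtons": 40
}}

```text
time_s: 25.37
position: [461.5, -12.8, 99.6]
tool_rot: [2.37, 2.062, 0.002]
force: [-1.5, -0.3, 6.2]
width: 0.291
grip_force: 38.9
```

```bash
python3 plan.py 461.5 -14.2 270 -98 582.6 -288.3 270 -98
```

```text
t 25.4 pos [461.5 -12.8  99.6] yaw -97.94 tilt [0.001 0.   ] F [-1.5 -0.3  6.2] w 0.291 g 38.9
[  -1.3    0.4 -170.4] turn 0.1
[-256.   158.2 -170.4] turn 0.1
```

Request:
{"method": "move_arm", "body": {
  "commands": [
    [0,0,-10,0],
    [0,0,-35,0],
    [0,0,-70,0],
    [0,0,-110,0],
    [0,0,-150,0],
    [0,0,-185,0],
    [-20,12,-190,0],
    [-50,30,-190,0],
    [-84,50,-190,0],
    [-118,71,-190,0],
    [-152,92,-190,0],
    [-186,113,-190,0],
    [-215,133,-190,0],
    [-240,148,-190,0],
    [-252,156,-188,0],
    [-255,158,-175,0],
    [-255,158,-162,0],
    [-255,158,-157,0],
    [-255,158,-157,0],
    [-255,158,-157,0]
  ]
}}

```text
time_s: 27.03
position: [581.5, -284.9, 254.9]
tool_rot: [-2.366, -2.063, 0.0]
force: [0.1, 0.1, -1.5]
width: 0.292
grip_force: 40.1
```

```bash
python3 plan.py 582.5 -287.3 255 -98; python3 - <<'E'
from h import *
from scipy.spatial.transform import Rotation as Ro
np.set_printoptions(precision=1,suppress=True)
for n in("scene","top","wrist"):
    c=robot.get_calibration(n);p,d=robot.capture(n)
    cv2.imwrite(f"pics/{n}_p.png",p[:,:,::-1])
    tcp=robot.observe()["position"]
    for off in((0,0,-11.6),(0,0,-91.6)):
        x=c["camera_matrix"]@(c["R"]@(tcp+off)+c["t"]);print(n,x[:2]/x[2])
im=[cv2.resize(cv2.imread(f"pics/{n}_p.png")[r:r+100,q:q+133],(400,300),interpolation=2) for n,r,q in(("scene",230,110),("top",140,340))]
cv2.imwrite("pics/a.png",np.hstack(im))
E
```

```text
t 27.0 pos [ 581.5 -284.9  254.9] yaw -97.83 tilt [-0.002  0.002] F [ 0.1  0.1 -1.5] w 0.292 g 40.1
[-2.3  1.3 -0.1] turn 0.2
scene [176.7 285.9]
scene [185.4 303.4]
top [405.6 191.1]
top [396.7 198. ]
wrist [285.4 256.2]
wrist [285.3 208. ]
```

View pics/a.png

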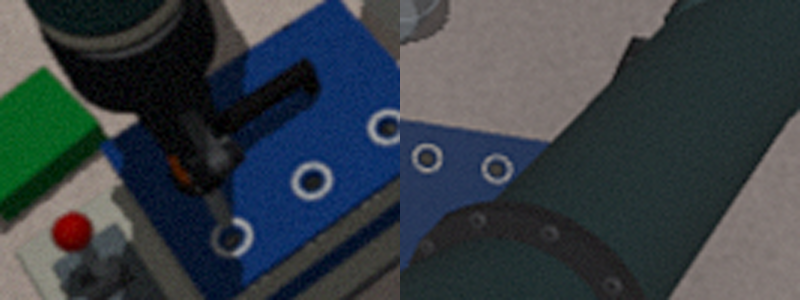

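View pics/wrist_p.png

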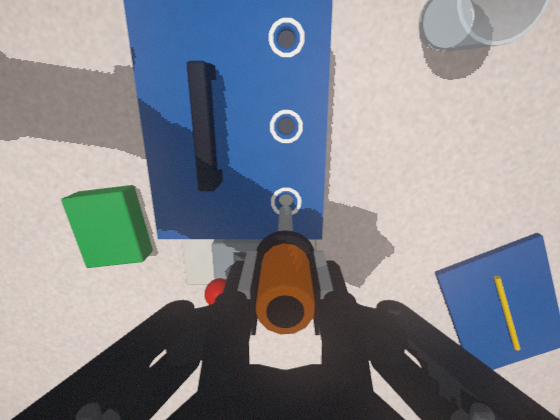

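The wrist view shows the stem tip at about (286,203), right over port 0 at (286,201). Ports 1 and 2 are at (286,126) and (287,38). The top view is blocked by the arm. I'll measure the offset with numbers.

```bash
cat > al.py <<'E'
from h import *
import sys
np.set_printoptions(precision=1,suppress=True)
s=robot.observe();c=robot.get_calibration("wrist");p,d=robot.capture("wrist");P=cloud(c,d);z=P[...,2]
cv2.imwrite("pics/al.png",p[:,:,::-1])
hsv=cv2.cvtColor(p,cv2.COLOR_RGB2HSV);H,S,V=[hsv[...,i].astype(int) for i in range(3)]
m=(H>105)&(H<125)&(S>120)&(V>40)&(z>130)&(z<156)
near=cv2.dilate(m.astype(np.uint8),np.ones((9,9)))>0
print("tcp",s["position"].round(1))
for ce,st,b in blobs((S<90)&(V>95)&near&(z>134)&(z<153)&(d>0)&(P[...,0]>570)&(P[...,0]<615),40):
    v,u=np.nonzero(b);e=cv2.fitEllipse(cv2.convexHull(np.c_[u,v].astype(np.int32)).astype(np.float32))
    print("ring",st,np.array(e[0]),onz(c,e[0],143)[0][:2])
ax=(np.hypot(P[...,0]-s["position"][0],P[...,1]-s["position"][1])<14)&(d>0)&(z<s["position"][2]-22)&(z>150)
for lo in range(150,240,8):
    q=P[ax&(z>=lo)&(z<lo+8)]
    if len(q)>5: print(lo,len(q),(q.min(0)+q.max(0))[:2]/2,q.min(0)[:2],q.max(0)[:2])
vv,uu=np.nonzero(ax); print("stem rows",vv.min(),vv.max(),"u near tip",uu[vv<vv.min()+6].mean())
E
python3 al.py; python3 plan.py
```

```text
tcp [ 582.4 -286.5  256.5]
ring [268  17  37  40 562] [285.7  36.4] [ 600.4 -161.7]
ring [269 109  34  34 448] [285.5 125.5] [ 591.5 -225. ]
ring [271 187  30  28 288] [285.6 200.6] [ 582.8 -288.1]
166 37 [ 582.3 -286. ] [ 577.8 -288.6] [ 586.9 -283.4]
174 45 [ 582.4 -285.8] [ 577.9 -288.2] [ 586.9 -283.3]
182 49 [ 582.  -285.4] [ 577.2 -287.8] [ 586.8 -283. ]
190 57 [ 582.1 -285.3] [ 577.4 -287.3] [ 586.7 -283.3]
198 58 [ 582.1 -285. ] [ 577.6 -286.9] [ 586.6 -283.1]
206 64 [ 582.2 -284.9] [ 577.8 -286.6] [ 586.5 -283.2]
214 13 [ 582.7 -284.1] [ 580.2 -285. ] [ 585.3 -283.1]
stem rows 205 230 u near tip 284.625
t 27.2 pos [ 582.5 -286.8  256.6] yaw -97.90 tilt [ 0.001 -0.   ] F [ 1.2 -0.8 -0.8] w 0.293 g 40.1
```

Request:
{"method": "move_arm", "body": {
  "commands": [
    [0,0.4,5,0],
    [0,0.4,10,0],
    [0,0.4,15,0],
    [0,0.4,18,0],
    [0,0.4,21,0],
    [0,0.4,24,0],
    [0,0.4,27,0],
    [0,0.4,30,0],
    [0,0.4,30,0]
  ]
}}

```text
time_s: 27.98
position: [582.2, -287.1, 225.2]
tool_rot: [-2.369, -2.061, 0.001]
force: [0.1, 0.1, -0.8]
width: 0.288
grip_force: 40.1
```

Request:
{"method": "move_arm", "body": {
  "commands": [
    [0,0,8,0],
    [0,0,20,0],
    [0,0,32,0],
    [0,0,44,0],
    [0,0,54,0],
    [0,0,61,0],
    [0,0,65,0],
    [0,0,68,0],
    [0,0,70,0],
    [0,0,71,0],
    [0,0,71,0]
  ]
}}

```text
time_s: 28.9
position: [582.7, -287.5, 155.1]
tool_rot: [2.37, 2.062, 0.0]
force: [-0.6, 0.1, -0.3]
width: 0.296
grip_force: 40.1
```

Request:
{"method": "move_arm", "body": {
  "commands": [
    [0,0,0.5,0],
    [0,0,0.5,0],
    [0,0,0.5,0],
    [0,0,0.5,0],
    [0,0,0.5,0],
    [0,0,0.5,0],
    [0,0,-8,0],
    [0,0,-30,0],
    [0,0,-65,0],
    [0,0,-95,0],
    [0,0,-100,0],
    [0,0,-100,0]
  ],
  "gripper": 0.5
}}

```text
time_s: 29.9
position: [583.9, -288.7, 258.4]
tool_rot: [2.366, 2.058, 0.004]
force: [-0.2, -0.1, 0.7]
width: 0.5
grip_force: 0.0
```

```bash
python3 plan.py 461.6 45.0 200 -98;python3 chk.py
```

```text
t 29.9 pos [ 583.9 -288.7  258.4] yaw -97.96 tilt [ 0.006 -0.002] F [-0.2 -0.1  0.7] w 0.500 g 0.0
[ 313.6 -167.7   56.8] turn 0.0
scene blue [208.6 277.6] 142.75102897896494 ((551.9080200195312, -219.4396209716797), (199.11460876464844, 150.941650390625), 81.96956634521484)
ring [250. 260.] [248 258   5   5   5] [ 598.5 -125.3  143.8]
ring [238.  271.8] [232 267  13  11  63] [ 599.3 -161.9  142.8]
ring [258. 269.] [256 267   5   5   5] [ 625.9 -128.8  142.9]
ring [213.2 289.9] [207 284  13  12  67] [ 591.4 -225.2  143. ]
top blue [351.6 201.6] 143.91902404256223 ((552.8695068359375, -190.70050048828125), (143.01498413085938, 147.4229278564453), 81.94580841064453)
ring [348.5 191.9] [344 188  10   9  43] [ 601.2 -160.6  144.3]
ring [371.6 195.9] [367 192  10   9  34] [ 591.3 -223.7  143.8]
```

Request:
{"method": "move_arm", "body": {
  "commands": [
    [20,-10,0,0],
    [52,-28,0,0],
    [88,-47,0,0],
    [124,-66,0,0],
    [160,-86,0,0],
    [196,-105,0,0],
    [232,-124,0,0],
    [265,-141,15,0],
    [292,-156,35,0],
    [308,-165,50,0],
    [313.6,-167.7,56,0],
    [313.6,-167.7,56,0],
    [313.6,-167.7,56,0],
    [313.6,-167.7,56,0]
  ],
  "gripper": 0.2
}}

```text
time_s: 31.17
position: [461.0, 44.6, 199.4]
tool_rot: [2.372, 2.058, 0.001]
force: [0.3, -0.9, -0.8]
width: 0.803
grip_force: 0.0
```

```bash
python3 plan.py 461.6 45.3 99.6 -98; python3 pr.py; python3 plan.py 461.6 45.3 99.6 -98
```

```text
t 31.2 pos [461.   44.6 199.4] yaw -98.11 tilt [ 0.002 -0.001] F [ 0.3 -0.9 -0.8] w 0.803 g 0.0
[ 0.8  0.3 99.8] turn -0.1
head 1165 [460.9 105.7 134. ] [461.1 105.5 133.2] [461.2 105.1 132.9]
head 904 [461.3  46.8 134. ] [461.1  46.2 133.1] [460.9  45.6 133.1]
stand 10168 ((460.89080810546875, 44.610137939453125), (55.25815963745117, 191.13143920898438), 0.05117170140147209)
t 31.2 pos [461.1  44.6 199.6] yaw -98.13 tilt [ 0.002 -0.001] F [ 0.4 -0.2  0.6] w 0.799 g 0.0
[  0.8   0.1 100. ] turn -0.1
```

Request:
{"method": "move_arm", "body": {
  "commands": [
    [1,0,20,0],
    [1,0,45,0],
    [1,0,70,0],
    [1,0,90,0],
    [1,0,98,0],
    [1,0,100,0],
    [1,0,100,0],
    [1,0,100,0]
  ]
}}

```text
time_s: 31.88
position: [461.1, 46.9, 99.9]
tool_rot: [2.37, 2.06, 0.003]
force: [0.3, 0.3, 1.3]
width: 0.797
grip_force: 0.0
```

Request:
{"method": "move_arm", "body": {
  "commands": [
    [0,0,0,0],
    [0,0,0,0],
    [0,0,0,0],
    [0,0,0,0],
    [0,0,0,0],
    [0,0,0,0],
    [0,0,0,0],
    [0,0,0,0],
    [0,0,0,0],
    [0,0,0,0]
  ],
  "gripper": 1,
  "newtons": 40
}}

```text
time_s: 32.72
position: [460.5, 47.6, 99.7]
tool_rot: [2.369, 2.062, 0.002]
force: [-0.9, 0.8, 5.8]
width: 0.295
grip_force: 38.9
```

```bash
python3 plan.py 591.5 -224.6 255 -98
```

```text
t 32.7 pos [460.5  47.6  99.7] yaw -97.94 tilt [0.001 0.001] F [-0.9  0.8  5.8] w 0.295 g 38.9
[-251.4  167.5 -155.3] turn 0.1
```

Request:
{"method": "move_arm", "body": {
  "commands": [
    [0,0,-10,0],
    [0,0,-35,0],
    [0,0,-70,0],
    [0,0,-110,0],
    [0,0,-150,0],
    [0,0,-180,0],
    [-20,13,-190,0],
    [-50,33,-190,0],
    [-84,56,-190,0],
    [-118,79,-190,0],
    [-152,102,-190,0],
    [-186,125,-190,0],
    [-215,145,-190,0],
    [-238,160,-190,0],
    [-248,167,-185,0],
    [-250,167.5,-170,0],
    [-250,167.5,-158,0],
    [-250,167.5,-156,0],
    [-250,167.5,-156,0],
    [-250,167.5,-156,0]
  ]
}}

```text
time_s: 34.38
position: [591.2, -222.2, 254.9]
tool_rot: [-2.368, -2.063, -0.0]
force: [-0.1, -0.3, -0.6]
width: 0.297
grip_force: 40.3
```

```bash
python3 al.py; python3 plan.py
```

```text
tcp [ 591.2 -222.2  254.9]
ring [268 107  34  34 451] [284.  123.7] [ 599.1 -159. ]
ring [269 186  31  32 316] [284.2 200.6] [ 590.3 -223. ]
166 45 [ 590.2 -221.2] [ 585.4 -223.4] [ 595.  -219.1]
174 46 [ 590.5 -221.9] [ 585.7 -224.7] [ 595.3 -219.1]
182 52 [ 590.6 -221.6] [ 585.9 -224. ] [ 595.3 -219.3]
190 52 [ 590.7 -221.5] [ 586.1 -223.9] [ 595.2 -219.1]
198 65 [ 590.4 -221.4] [ 585.5 -223.5] [ 595.2 -219.2]
206 56 [ 590.8 -221.1] [ 586.5 -223. ] [ 595.1 -219.2]
stem rows 206 231 u near tip 284.2857142857143
t 34.4 pos [ 591.5 -222.5  255.4] yaw -97.88 tilt [0.001 0.   ] F [ 0.2  1.  -0.7] w 0.292 g 40.3
```

Request:
{"method": "move_arm", "body": {
  "commands": [
    [0,0,0,0],
    [0,0,0,0],
    [0,0,0,0]
  ]
}}

```text
time_s: 34.68
position: [591.6, -223.1, 255.5]
tool_rot: [2.369, 2.062, 0.001]
force: [0.3, 0.2, -0.5]
width: 0.287
grip_force: 40.3
```

```bash
python3 al.py; python3 plan.py
```

```text
tcp [ 591.6 -223.1  255.5]
ring [267 106  34  34 450] [283.1 122.5] [ 599.1 -159. ]
ring [268 185  31  33 325] [283.9 199.9] [ 590.7 -223.6]
166 43 [ 590.8 -222.1] [ 586. -224.] [ 595.5 -220.1]
174 42 [ 590.7 -222.1] [ 586.1 -224. ] [ 595.4 -220.3]
182 54 [ 591.1 -222.8] [ 586.4 -225.6] [ 595.8 -220. ]
190 56 [ 591.2 -222.6] [ 586.6 -225.4] [ 595.8 -219.9]
198 60 [ 591.2 -222.2] [ 586.8 -224.3] [ 595.7 -220.2]
206 62 [ 590.8 -222. ] [ 586. -224.] [ 595.6 -219.9]
214 6 [ 591.3 -220.3] [ 590.  -220.7] [ 592.6 -219.9]
stem rows 206 231 u near tip 284.2857142857143
t 34.7 pos [ 591.5 -223.2  255.4] yaw -97.93 tilt [ 0.001 -0.   ] F [ 0.3  0.3 -1.2] w 0.293 g 40.3
```

Request:
{"method": "move_arm", "body": {
  "commands": [
    [1,-0.5,0,0],
    [2,-1,0,0],
    [2,-1,0,0],
    [2,-1,0,0],
    [2,-1,0,0]
  ]
}}

```text
time_s: 35.15
position: [590.5, -221.2, 254.9]
tool_rot: [-2.37, -2.062, 0.0]
force: [-0.3, 0.2, -0.3]
width: 0.293
grip_force: 40.3
```

```bash
python3 al.py; python3 chk.py
```

```text
tcp [ 590.5 -221.2  254.9]
ring [268 108  34  34 446] [284.8 124.9] [ 599.1 -159. ]
ring [269 187  32  31 313] [284.7 201.1] [ 590.1 -222.6]
166 43 [ 589.6 -220.2] [ 584.9 -222.2] [ 594.4 -218.2]
174 46 [ 589.9 -220.9] [ 585.1 -223.7] [ 594.7 -218.1]
182 54 [ 590.  -220.7] [ 585.3 -223.1] [ 594.7 -218.3]
190 55 [ 590.1 -220.5] [ 585.6 -222.8] [ 594.7 -218.2]
198 62 [ 590.1 -220.1] [ 585.7 -222.4] [ 594.6 -217.8]
206 60 [ 589.7 -220.1] [ 585.  -222.1] [ 594.5 -218. ]
stem rows 206 231 u near tip 284.2857142857143
scene blue [202.5 279.2] 142.7705729385865 ((550.0673828125, -216.78955078125), (199.60084533691406, 151.05194091796875), 82.08294677734375)
ring [210.2 194.8] [210 193   2   4   5] [ 610.6 -192.   446.2]
ring [247.5 255.5] [245 253   6   6   6] [ 586.1 -120.7  142.6]
ring [255. 264.] [253 262   5   5   5] [ 612.8 -124.5  142.8]
ring [238.9 271. ] [233 266  13  11  63] [ 599.5 -159.4  143. ]
ring [217.7 288.5] [215 283   6  12  31] [ 595.9 -216.9  142.8]
top blue [396.9 230.6] 143.69443802317846 ((515.0231323242188, -285.30767822265625), (51.17761993408203, 103.92044830322266), 79.95830535888672)
```

Request:
{"method": "move_arm", "body": {
  "commands": [
    [0.4,0,5,0],
    [0.4,0.2,10,0],
    [0.4,0.2,15,0],
    [0.4,0.2,18,0],
    [0.4,0.2,21,0],
    [0.4,0.2,24,0],
    [0.4,0.2,27,0],
    [0.4,0.2,30,0],
    [0.4,0.2,30,0]
  ]
}}

```text
time_s: 36.05
position: [590.5, -220.6, 224.2]
tool_rot: [-2.369, -2.062, 0.001]
force: [-0.2, 0.3, -0.1]
width: 0.288
grip_force: 40.3
```

Request:
{"method": "move_arm", "body": {
  "commands": [
    [0,0,8,0],
    [0,0,20,0],
    [0,0,32,0],
    [0,0,44,0],
    [0,0,54,0],
    [0,0,61,0],
    [0,0,65,0],
    [0,0,68,0],
    [0,0,69.5,0],
    [0,0,69.5,0],
    [0,0,69.5,0]
  ]
}}

```text
time_s: 36.97
position: [591.2, -221.1, 155.9]
tool_rot: [2.369, 2.062, 0.001]
force: [-0.3, 0.4, -0.5]
width: 0.297
grip_force: 40.4
```

Request:
{"method": "move_arm", "body": {
  "commands": [
    [0,0,0.5,0],
    [0,0,0.5,0],
    [0,0,0.5,0],
    [0,0,0.5,0],
    [0,0,0.5,0],
    [0,0,0.5,0],
    [0,0,-8,0],
    [0,0,-30,0],
    [0,0,-65,0],
    [0,0,-95,0],
    [0,0,-100,0],
    [0,0,-100,0]
  ],
  "gripper": 0.5
}}

```text
time_s: 37.97
position: [592.3, -222.0, 258.7]
tool_rot: [2.366, 2.058, 0.005]
force: [0.9, 0.0, 0.6]
width: 0.501
grip_force: 0.0
```

```bash
python3 plan.py 461.6 104.8 200 -98;python3 chk.py
```

```text
t 38.0 pos [ 592.3 -222.   258.7] yaw -97.96 tilt [ 0.006 -0.002] F [0.9 0.  0.6] w 0.501 g 0.0
[ 305.6 -175.1   57.3] turn 0.0
scene blue [202.  279.3] 142.70923427448844 ((550.0074462890625, -216.76446533203125), (199.62158203125, 151.02000427246094), 82.07625579833984)
ring [247.5 255.5] [245 253   6   6   6] [ 586.2 -120.7  142.7]
ring [255. 264.] [253 262   5   5   5] [ 612.6 -124.4  142.5]
ring [238.8 271.2] [233 266  13  11  62] [ 599.7 -159.9  143.2]
top blue [397.  230.7] 143.96861733099297 ((513.6357421875, -283.8222351074219), (51.694210052490234, 100.07402038574219), 81.67727661132812)
```

Request:
{"method": "move_arm", "body": {
  "commands": [
    [20,-11,0,0],
    [52,-30,0,0],
    [88,-50,0,0],
    [124,-71,0,0],
    [160,-92,0,0],
    [196,-112,0,0],
    [230,-132,0,0],
    [260,-149,15,0],
    [285,-163,35,0],
    [300,-172,50,0],
    [305.6,-175.1,56,0],
    [305.6,-175.1,56,0],
    [305.6,-175.1,56,0],
    [305.6,-175.1,56,0]
  ],
  "gripper": 0.2
}}

```text
time_s: 39.23
position: [460.8, 104.3, 199.9]
tool_rot: [2.372, 2.058, 0.001]
force: [0.1, 0.1, 0.2]
width: 0.802
grip_force: 0.0
```

```bash
python3 pr.py; python3 plan.py 461.6 105.2 99.6 -98
```

```text
head 906 [461.2 106.5 134. ] [461.  106.3 133.1] [461.  105.3 132.7]
stand 9082 ((460.80621337890625, 45.172000885009766), (190.6689910888672, 55.13016891479492), 89.99862670898438)
t 39.3 pos [461.  104.3 200.2] yaw -98.13 tilt [ 0.002 -0.   ] F [-0.9 -0.4  0.2] w 0.799 g 0.0
[  1.    0.3 100.6] turn -0.1
```

Request:
{"method": "move_arm", "body": {
  "commands": [
    [0,0.3,20,0],
    [0,0.3,45,0],
    [0,0.3,70,0],
    [0,0.3,90,0],
    [0,0.3,98,0],
    [0,0.3,100,0],
    [0,0.3,100,0],
    [0,0.3,100,0]
  ]
}}

```text
time_s: 39.95
position: [461.1, 105.6, 100.4]
tool_rot: [2.37, 2.06, 0.003]
force: [0.6, 0.9, -0.4]
width: 0.802
grip_force: 0.0
```

Request:
{"method": "move_arm", "body": {
  "commands": [
    [0,0,0,0],
    [0,0,0,0],
    [0,0,0,0],
    [0,0,0,0],
    [0,0,0,0],
    [0,0,0,0],
    [0,0,0,0],
    [0,0,0,0],
    [0,0,0,0],
    [0,0,0,0]
  ],
  "gripper": 1,
  "newtons": 40
}}

```text
time_s: 40.78
position: [460.4, 106.3, 100.2]
tool_rot: [2.37, 2.062, 0.002]
force: [-0.2, 0.1, 6.1]
width: 0.29
grip_force: 38.9
```

```bash
python3 plan.py 599.1 -158.2 255 -98
```

```text
t 40.8 pos [460.4 106.3 100.2] yaw -97.93 tilt [0.001 0.001] F [-0.2  0.1  6.1] w 0.290 g 38.9
[-242.6  174.  -154.9] turn 0.1
```

Request:
{"method": "move_arm", "body": {
  "commands": [
    [0,0,-10,0],
    [0,0,-35,0],
    [0,0,-70,0],
    [0,0,-110,0],
    [0,0,-150,0],
    [0,0,-180,0],
    [-20,14,-190,0],
    [-50,36,-190,0],
    [-84,60,-190,0],
    [-118,85,-190,0],
    [-152,109,-190,0],
    [-186,133,-190,0],
    [-212,152,-190,0],
    [-232,166,-190,0],
    [-241,173,-183,0],
    [-242.6,174,-168,0],
    [-242.6,174,-158,0],
    [-242.6,174,-155,0],
    [-242.6,174,-155,0],
    [-242.6,174,-155,0]
  ]
}}

```text
time_s: 42.45
position: [598.5, -157.3, 254.4]
tool_rot: [-2.368, -2.063, 0.0]
force: [0.6, 0.1, -0.4]
width: 0.291
grip_force: 40.2
```

Request:
{"method": "move_arm", "body": {
  "commands": [
    [0,0,0,0],
    [0,0,0,0],
    [0,0,0,0],
    [0,0,0,0]
  ]
}}

```text
time_s: 42.78
position: [598.9, -158.2, 254.9]
tool_rot: [2.369, 2.062, 0.001]
force: [-0.0, 1.3, -1.7]
width: 0.29
grip_force: 40.2
```

```bash
python3 al.py; python3 chk.py|grep -v ring
```

```text
tcp [ 598.9 -158.2  254.9]
ring [270 186  31  30 314] [285.1 200.5] [ 599.  -159.1]
166 42 [ 598.3 -156. ] [ 593.5 -158. ] [ 603.1 -154. ]
174 45 [ 598.4 -155.5] [ 593.8 -157.3] [ 603.  -153.8]
182 52 [ 598.7 -156.5] [ 594.  -159.2] [ 603.4 -153.7]
190 57 [ 598.8 -156. ] [ 594.2 -158.3] [ 603.3 -153.7]
198 58 [ 598.8 -155.7] [ 594.4 -157.6] [ 603.2 -153.8]
206 52 [ 598.8 -155.9] [ 594.6 -157.9] [ 603.1 -153.8]
stem rows 204 228 u near tip 284.4
scene blue [199.  279.4] 142.77205226750834 ((550.1385498046875, -217.60263061523438), (198.24925231933594, 150.59130859375), 81.83369445800781)
top blue [384.2 220. ] 143.91753816416826 ((544.0950317382812, -237.7233123779297), (151.4044189453125, 147.79078674316406), 81.87085723876953)
```

Request:
{"method": "move_arm", "body": {
  "commands": [
    [0,0.4,5,0],
    [-0.2,0.4,10,0],
    [-0.2,0.4,15,0],
    [-0.2,0.4,18,0],
    [-0.2,0.4,21,0],
    [-0.2,0.4,24,0],
    [-0.2,0.4,27,0],
    [-0.2,0.4,30,0],
    [-0.2,0.4,30,0]
  ]
}}

```text
time_s: 43.68
position: [598.8, -158.4, 223.8]
tool_rot: [-2.369, -2.062, 0.001]
force: [-0.3, -0.4, -0.6]
width: 0.292
grip_force: 40.2
```

Request:
{"method": "move_arm", "body": {
  "commands": [
    [0,0,8,0],
    [0,0,20,0],
    [0,0,32,0],
    [0,0,44,0],
    [0,0,54,0],
    [0,0,61,0],
    [0,0,65,0],
    [0,0,67.5,0],
    [0,0,68.5,0],
    [0,0,69,0],
    [0,0,69,0]
  ]
}}

```text
time_s: 44.6
position: [599.4, -158.7, 155.8]
tool_rot: [2.37, 2.062, 0.001]
force: [0.3, -0.4, 0.0]
width: 0.291
grip_force: 40.2
```

Request:
{"method": "move_arm", "body": {
  "commands": [
    [0,0,0.5,0],
    [0,0,0.5,0],
    [0,0,0.5,0],
    [0,0,0.5,0],
    [0,0,0.5,0],
    [0,0,0.5,0],
    [0,0,-8,0],
    [0,0,-30,0],
    [0,0,-65,0],
    [0,0,-95,0],
    [0,0,-100,0],
    [0,0,-100,0]
  ],
  "gripper": 0.5
}}

```text
time_s: 45.6
position: [600.7, -159.6, 258.6]
tool_rot: [2.367, 2.059, 0.006]
force: [-1.0, -0.5, -1.1]
width: 0.502
grip_force: 0.0
```

```bash
cat > fin.py <<'E'
from h import *
np.set_printoptions(precision=1,suppress=True)
for n in("scene","top","wrist"):
    c=robot.get_calibration(n);p,d=robot.capture(n);P=cloud(c,d);z=P[...,2];cv2.imwrite(f"pics/{n}_f.png",p[:,:,::-1])
    hsv=cv2.cvtColor(p,cv2.COLOR_RGB2HSV);H,S,V=[hsv[...,i].astype(int) for i in range(3)]
    for ce,s,b in blobs(((H<14)|(H>172))&(S>130)&(V>60)&(P[...,1]<-80)&(P[...,0]>400)&(z>100)&(z<230),25):
        q=P[b];print(n,"orange/red",s[4],q.mean(0),(q.max(0)+q.min(0))/2,"top",np.percentile(q[:,2],95))
E
python3 fin.py; python3 chk.py|grep blue; python3 plan.py 485 -351 260 -98
```

```text
scene orange/red 169 [ 604.4 -162.7  178.5] [ 593.8 -160.1  167.8] top 190.66474013139242
scene orange/red 143 [ 596.8 -226.1  177.8] [ 580.6 -223.9  167.3] top 190.28133856432177
scene orange/red 180 [ 585.9 -287.1  180.2] [ 576.  -285.3  168.1] top 190.8418317091509
scene orange/red 127 [ 517.1 -358.8  172.4] [ 515.2 -358.2  170.6] top 176.84551744346416
top orange/red 29 [ 583.7 -225.6  181.6] [ 587.6 -225.6  173.5] top 191.03833162909976
top orange/red 85 [ 577.1 -280.3  179.6] [ 579.  -283.8  172.7] top 191.90075186166928
top orange/red 67 [ 511.7 -354.9  172.3] [ 512.7 -355.4  150. ] top 178.78455891530794
wrist orange/red 463 [ 600.6 -149.7  171.2] [ 599.6 -163.4  165.3] top 186.7285381175577
wrist orange/red 30 [ 593.2 -158.2  188.6] [ 594.5 -158.9  188.6] top 189.37612731286495
wrist orange/red 34 [ 589.2 -163.5  188. ] [ 589.5 -162.5  187.8] top 188.88907752080823
wrist orange/red 1057 [ 591.5 -216.4  175.8] [ 590.7 -239.7  165.7] top 188.64534822176995
wrist orange/red 792 [ 581.5 -275.3  169.4] [ 580.  -283.5  167.7] top 185.84761184076402
scene blue [198.9 278.7] 142.7481459085691 ((550.3270263671875, -217.4446258544922), (198.64736938476562, 150.84344482421875), 81.80183410644531)
top blue [384.5 220. ] 144.08025002891372 ((544.0738525390625, -237.86959838867188), (151.33168029785156, 147.91439819335938), 81.70467376708984)
t 45.9 pos [ 598.1 -157.9  253.8] yaw -97.94 tilt [-0.003  0.001] F [ 0.8  1.6 -0. ] w 0.500 g 0.0
[-206.9  -85.3   -6. ] turn 0.1
```

All three probes are seated, with head tops at about 189 mm and the lid level. The lever is last: shut the fingers and approach it from behind.

```bash
python3 plan.py 466 -351.4 254 -98
```

```text
t 45.9 pos [ 598.1 -157.9  253.8] yaw -97.94 tilt [-0.003  0.001] F [ 0.8  1.6 -0. ] w 0.500 g 0.0
[-2.099e+02 -1.041e+02  1.000e-01] turn 0.1
```

Request:
{"method": "move_arm", "body": {
  "commands": [
    [-20,-10,0,0],
    [-50,-25,0,0],
    [-85,-42,0,0],
    [-120,-60,0,0],
    [-155,-77,0,0],
    [-185,-92,0,0],
    [-204,-101,0,0],
    [-210,-104,0,0],
    [-210,-104,0,0],
    [-210,-104,20,0],
    [-210,-104,50,0],
    [-210,-104,80,0],
    [-210,-104,97,0],
    [-210,-104,99,0],
    [-210,-104,99,0]
  ],
  "gripper": 1
}}

```text
time_s: 47.1
position: [467.8, -349.7, 154.8]
tool_rot: [-2.364, -2.063, 0.0]
force: [-0.3, -0.3, 0.7]
width: 0.001
grip_force: 0.0
```

```bash
python3 plan.py 531 -360.6 155 -98; python3 fin.py >/dev/null
```

```text
t 47.1 pos [ 467.8 -349.7  154.8] yaw -97.78 tilt [-0.002  0.003] F [-0.3 -0.3  0.7] w 0.001 g 0.0
[-2.2 64.1 -0.4] turn 0.2
```

View pics/scene_f.png

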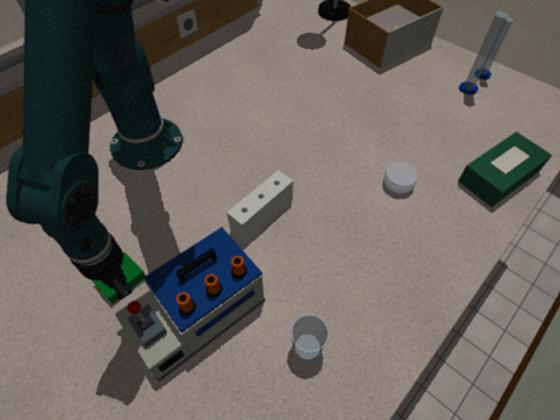

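The scene view shows the probes seated at (186,302), (213,284) and (238,266), the lid home, and the gripper at (120,285) behind the red ball at (134,307). I'll push the lever now.

Request:
{"method": "move_arm", "body": {
  "commands": [
    [-1,8,0,0],
    [-2,16,0,0],
    [-2,23,0,0],
    [-2,30,0,0],
    [-2,36,0,0],
    [-2,42,0,0],
    [-2,48,0,0],
    [-2,54,0,0],
    [-2,59,0,0],
    [-2,63,0,0],
    [-2,63,0,0],
    [-2,63,0,0]
  ]
}}

```text
time_s: 48.25
position: [529.9, -362.5, 156.1]
tool_rot: [2.369, 2.063, 0.001]
force: [0.5, 0.7, -0.4]
width: 0.001
grip_force: 0.0
```

```bash
python3 plan.py; python3 fin.py|grep -v wrist
```

```text
t 48.2 pos [ 529.9 -362.5  156.1] yaw -97.91 tilt [0. 0.] F [ 0.5  0.7 -0.4] w 0.001 g 0.0
scene orange/red 158 [ 603.8 -162.7  179. ] [ 590.1 -160.3  166.9] top 190.32602384385507
scene orange/red 168 [ 595.9 -225.8  179.9] [ 581.  -223.5  167. ] top 190.08546673543057
scene orange/red 168 [ 585.5 -287.5  180.8] [ 576.  -285.4  168.4] top 190.52483318627682
scene orange/red 50 [ 561.8 -368.2  169.5] [ 561.  -367.7  169.9] top 174.11277800080364
top orange/red 78 [ 595.8 -156.6  181.5] [ 598.2 -159.1  172.2] top 192.04089292801015
top orange/red 81 [ 587.6 -219.8  181.5] [ 590.5 -222.1  172.4] top 191.75662422136986
top orange/red 71 [ 578.5 -279.   179.3] [ 579.7 -282.7  171.4] top 191.432363338916
```

Request:
{"method": "move_arm", "body": {
  "commands": [
    [0,1.5,0,0],
    [0,3,0,0],
    [0,4.5,0,0],
    [0,4.5,0,0],
    [0,4.5,0,0]
  ]
}}

```text
time_s: 48.82
position: [532.4, -363.3, 156.2]
tool_rot: [-2.369, -2.06, 0.001]
force: [-3.2, 0.8, 1.5]
width: -0.003
grip_force: 1.9
```

Request:
{"method": "move_arm", "body": {
  "commands": [
    [0,1,0,0],
    [0,2,0,0],
    [0,2,0,0],
    [0,2,0,0]
  ]
}}

```text
time_s: 49.15
position: [532.6, -363.4, 156.2]
tool_rot: [-2.367, -2.058, 0.003]
force: [-6.3, 1.3, 3.8]
width: 0.003
grip_force: 4.0
```

The push force is rising without motion, so the lever is at its stop. I'll back off and go up.

Request:
{"method": "move_arm", "body": {
  "commands": [
    [0,-10,0,0],
    [0,-30,0,0],
    [0,-55,0,0],
    [0,-65,0,0],
    [0,-65,-20,0],
    [0,-65,-60,0],
    [0,-65,-100,0],
    [20,-65,-130,0],
    [20,-65,-130,0],
    [20,-65,-130,0],
    [20,-65,-130,0]
  ]
}}

```text
time_s: 50.07
position: [474.5, -334.5, 286.2]
tool_rot: [2.369, 2.063, 0.001]
force: [-0.1, -0.1, -0.1]
width: -0.0
grip_force: 0.0
```

```bash
python3 plan.py; python3 fin.py|grep -v wrist; python3 chk.py | grep blue
```

```text
t 50.1 pos [ 474.5 -334.5  286.2] yaw -97.89 tilt [0.001 0.   ] F [-0.1 -0.1 -0.1] w -0.000 g 0.0
scene orange/red 139 [ 603.1 -162.8  180.3] [ 589.5 -160.   166.9] top 190.18492236611084
scene orange/red 142 [ 595.6 -226.   181.6] [ 592.3 -223.5  172.8] top 190.5183882363131
scene orange/red 148 [ 585.1 -287.2  181.4] [ 575.7 -285.4  167. ] top 190.4670375096924
scene orange/red 139 [ 559.4 -364.4  168.2] [ 546.4 -364.6  149.5] top 173.42355234628005
top orange/red 73 [ 595.9 -156.3  181.1] [ 598.3 -159.   170.9] top 191.9670456585715
top orange/red 79 [ 587.5 -219.7  182.1] [ 590.4 -221.8  172.8] top 192.7488525765549
top orange/red 82 [ 577.2 -280.3  180. ] [ 579.3 -283.5  171.4] top 192.45688923392444
top orange/red 61 [ 554.3 -360.8  169.6] [ 554.8 -361.3  166.5] top 175.45300115082046
scene blue [200.6 277.3] 142.73301231418202 ((549.6788330078125, -216.72946166992188), (199.3666229248047, 151.77430725097656), 81.9173355102539)
top blue [368.2 214.4] 143.92544932505712 ((547.3696899414062, -215.07843017578125), (197.60972595214844, 147.88003540039062), 81.89323425292969)
```

View pics/wrist_f.png

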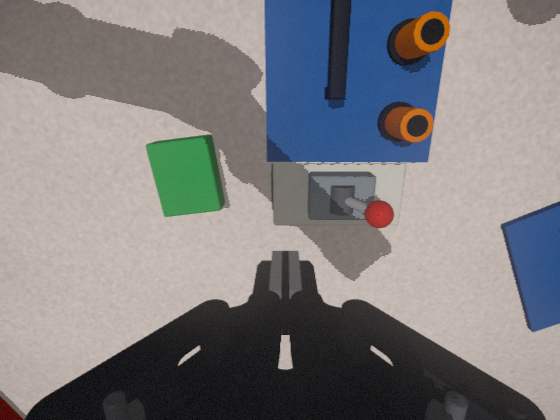

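The wrist view shows the lever ball at (379,213), leaning away from the robot, with the probes in the lid and the gripper clear. The ball's measured position (about 557, -363) matches the on-stop. Handing in.

```bash
python3 -c "
from station import robot
print(robot.job_done())"
```

```text
the job is handed in; nothing more can be done
None
```

I handed the job in with both bottles (two were present) in the front bay, the lid seated, all three probes down in their ports and the lever pushed to its on stop; no verdict came back, and the bottles were last seen just before the lid went on.

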